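Load a dip pail and hang it by its bail

TASK

Stand the shorter of the two screw-cap bottles upright in the small steel pail and let go of it. With the pail still standing on the bench, swing its wire bail up from lying flat until it is upright, then carry the pail by the bail's black grip roller and hang it on the stand, with the bail's bare wire resting in both prongs of the double hook hanging still and the bottle inside. Do not tip the pail over, and leave the taller bottle standing where it is.

Things in the scene. Friction and masses are not known exactly. Their poses are not given: they have to be found in the camera images.
- pail: small round open steel pail, 82 mm across the rim, 70 mm tall, about 0.35 kg, loose. Origin: centre of underside, z up. Floor 4 mm above the origin, inside radius 31 mm at the floor, 36 mm at 60 mm height. The bail turns on ears at its +y and -y sides, 62 mm above the origin; at the start it lies flat out toward the pail's +x.
- bail (a joint): angle of the bail about the line through its ears (along the pail's y, 62 mm above the pail's origin): 0 = lying flat (level) toward the pail's +x, on its stop; 1.571 = upright; 3.14 = flat toward -x. Turns with little drag and falls flat if let go part way.
- bail_mid (a point): middle of the bail's straight top bar, 85 mm from its turning line; moves with the bail. The bail is a U of 6 mm steel wire: legs 50 mm either side of the middle, joined by the bar along the point's y axis; point x points from the turning line to the bar. On the bar's middle a black grip roller, 14 mm thick, 36 mm long, turns with slight drag; beyond it the wire is bare for 22 mm each side.
- short_bottle: the shorter screw-cap bottle, loose, upright, 48 mm across and 104 mm tall, about 0.1 kg: straight body up to 88 mm high (solid to grasp 48 mm wide), above it the cap, 28 mm across. Origin: centre of its underside, z up.
- tall_bottle: the taller screw-cap bottle, a bystander, loose, upright, 52 mm across and 124 mm tall. Origin: centre of its underside, z up. It may have either of the two bottles' places. (A tall machine stands like a wall along the bench's far left side: keep the arm clear of it.)
- hook_seat (a point): where the middle of the bail's bar (wire centre) lies when the pail hangs: 240 mm above the bench, midway between the prongs, in their trough. The bar lies along the point's y axis; x points back along the prongs to the stand's post, -x to their free tips, 19 mm in front of the seat (plus 4 mm rod radius) and upturned to 17 mm above it. Nothing stands above the prongs.
- stand: fixed stand with the double hook: two 8 mm steel rod prongs 32 mm either side of the middle (56 mm clear between them), held by a crossbar and a 16 mm post 92 mm behind the seat, whose collar tops out 17 mm above the seat. Origin: on the bench straight below the seat; x toward the post, z up. Base plate 110 x 140 x 10 mm, beginning 17 mm behind the seat.
Mind the look-alikes: they are no part of the job. What is shaped like the short_bottle but purple is not meant.

How it is judged:
By the outcome, as a careful person would: the job done as asked, in the order asked, and still so for the second after the job is handed in, with the robot touching nothing.
It also fails if it takes over 72 s, if anything falls off the work surface, if the arm or the gripper's body presses on something with over 40 N, if the wrist force passes 120 N, or if a joint passes its speed limit or range.

ROBOT

A 7-joint arm with a two-finger parallel gripper is mounted at the origin on the work surface; the furniture and walls round the work are solid. World frame = base frame: x ahead of the robot, y to its left, z up, the work surface at z = 0. Lengths are in m, angles in rad, forces in N, time in s.
With the tool pointing down it reaches from about 0.35 to 0.9 m from the base axis. Payload 8.1 kg.
Tool frame: the origin (TCP) lies at the very end of the fingers, on their centre line; the grasp point (between the pads) lies robot.tcp_to_grasp behind it (robot.tcp_to_grasp is the distance from the TCP to the grasp point, in m); z points along the fingers, y is the direction in which the jaws open and shut (so a half turn about z gives the same grasp; the last joint's range is limited). The gripper opens to 85 mm and grips with 20 to 120 N. Pads are 22 mm wide; open, the fingers measure 114 mm over their backs; the gripper's body (76 mm by 85 mm) begins 54 mm behind the grasp point. The pads swing forward as they close: fully open they stand 13 mm farther back than shut.
Start: joints at [-1.451, 0.434, 0.025, 1.573, -0.012, 1.134, -0.075], TCP at [0.138, 0.61, 0.231] pointing down, gripper open.
Joint ranges: [-2.62, 2.62], [-0.44, 2.09], [-1.27, 1.32], [0.08, 2.57], [-1.32, 4.46], [0.12, 2], [-2.74, 2.74]. Speed limits (rad/s): [2.22, 2.22, 3.01, 3.01, 3.14, 3.14, 3.14].

INTERFACE

Orientations are given as a unit quaternion [x, y, z, w].
In Python, from bench import robot, imaging, job gives the robot as it stands.
- The arm moves only by the tool drive_tool, never from a script. Its argument "targets" is a list of rows, each an object of numbers: "ax", "ay", "az": the turn, a rotation vector about the world's x, y, z in rad; "tx", "ty", "tz": the shift along the world's x, y, z in mm; "gripper": the opening in per cent of the stroke, from 0 (shut) to 100 (fully open). A call has 1 to 12 rows; each row shifts and turns the commanded pose from where the row before left it; what a row does not reach is not made up. A row lasts 1/12 s, in which the tool goes at most 41.7 mm and 7.16 degrees, less where a joint would pass 70% of its speed; a pose out of reach is approached as far as the arm can. A call with a gripper value outside its range is refused whole. The fingers move at their own pace and stop on an object; "squeeze" is the grip in N (left out, the last holds). Time passes only in rows, so rows that do not move let the fingers close. It gives the time, the measured TCP pose, the force and the opening at its end, in the units of the state.
- robot.get_state(): the state, without advancing time (a new reading comes with each control period).
- imaging.snapshot(name): name is "scene" or "top"; returns a dict with "image" (480x640x3 uint8, red, green, blue), "depth" (480x640 float32, m along the optical axis (not along the pixel's ray), 0 where there is no reading), "mtx" (3x3 intrinsics, pixels), "eye" and "rotation" of the camera in the world. Camera axes: x right, y up, looking along -z (the intrinsics and any distortion apply to the point x, -y, -z); pixel columns grow to the right and rows downward; lengths in m; the calibration is good to about 2 mm. A picture is of the moment at which its call begins.
- job.finish_job(): hands the job in, once; it reports no verdict.
Trained networks look in a picture, given as the dict that the camera call returned (one of the last four; its "shot" number tells which), for a name from the list of things; names that differ only in an ending like _2 or _b are one class to them, and where a whole thing is asked for, a point or a joint stands for the part that bears it (a point fixed in the world has none). Each returns a list of dicts, best first, with "score" (0 to 1); they miss things now and then, are a little off and sometimes report something else, mostly with a low value. They report only what shows in the picture. A call takes as long as a camera call. They do not tell look-alikes from the thing itself.
- imaging.outline_of(name, picture): "region" (480x640 bool, what is visible of it) and "pixel" ([column, row] in pixels, amid what is visible of it).
The state is a dict: "time": time; "q": joint angles; "joint_velocities": joint speeds; "joint_torque": joint torques, N m; "position": TCP position; "tool_rot": TCP orientation; "force": force on the tool from outside, world axes, zero at the start; "wrist_torque": the same for the moment, N m; "gripper_width": finger opening in m.
Only numpy, scipy, OpenCV 4.12 (cv2) and the standard library are available. Lean on these libraries where they do the work, as an engineer would, in place of code of your own. Each camera call takes 0.05 s, during which the arm holds its last target.

## Working session

There is one attempt and no reset: what is moved stays moved. The work goes in short steps, Python scripts to look and compute and a tool call to move; the robot and the scene stay as the last step left them, time stands still between calls to the robot, and variables do not carry over. Pictures are saved under pics/ and viewed, and the job is handed in when it is done.

Besides the shell and the picture viewer there is one more tool, called after "Call:" as name(argument=value, ...) on one line, values as JSON. drive_tool: Moves the arm, as the interface text tells. Its arguments: {"type":"object","properties":{"targets":{"type":"array","items":{"type":"object","properties":{"ax":{"type":"number"},"ay":{"type":"number"},"az":{"type":"number"},"tx":{"type":"number"},"ty":{"type":"number"},"tz":{"type":"number"},"gripper":{"type":"number"}}}},"squeeze":{"type":"number"}},"required":["targets"]}

```bash
ls; mkdir -p pics
cat > h.py <<'E'
import numpy as np, cv2
from bench import robot, imaging, job
def snap(cam,name=None):
    s=imaging.snapshot(cam)
    if name: cv2.imwrite(f'pics/{name}.png',cv2.cvtColor(s['image'],cv2.COLOR_RGB2BGR))
    return s
def cloud(s):
    d=s['depth'];K=np.array(s['mtx']);R=np.array(s['rotation']);
    v,u=np.mgrid[0:480,0:640]
    P=np.stack([(u-K[0,2])/K[0,0]*d,-(v-K[1,2])/K[1,1]*d,-d],-1)
    return P@R.T+np.array(s['eye'])
E
python3 - <<'E'
from h import *
print({k:(np.round(v,3) if not isinstance(v,dict) else v) for k,v in robot.get_state().items()}, robot.tcp_to_grasp)
for c in ['scene','top']:
    s=snap(c,c+'0'); print(c,s['mtx'],s['eye'],s['rotation'],[k for k in s])
    np.savez(f'{c}0.npz',**{k:s[k] for k in ['image','depth','mtx','eye','rotation']})
    for n in ['pail','bail','bail_mid','short_bottle','tall_bottle','stand']:
        try:
            for r in imaging.outline_of(n,s):
                P=cloud(s)[r['region']&(s['depth']>0)]
                print(c,n,round(r['score'],2),r['pixel'],r['region'].sum(),np.round(np.median(P,0),3),np.round(np.percentile(P,[2,98],axis=0),3).tolist())
        except Exception as e: print(n,e)
E
```

```text
pics
{'time': np.float64(0.0), 'q': array([-1.451,  0.435,  0.025,  1.574, -0.012,  1.134, -0.075]), 'joint_velocities': array([-0.001,  0.   ,  0.001,  0.001, -0.   , -0.   ,  0.002]), 'joint_torque': array([ 0.0000e+00, -6.7047e+01,  1.0250e+00, -3.1620e+01,  1.6000e-02,
        1.3000e-02,  0.0000e+00]), 'position': array([0.138, 0.609, 0.231]), 'tool_rot': array([ 0.111,  0.994, -0.001,  0.   ]), 'force': array([-0.221, -0.565,  0.417]), 'wrist_torque': array([ 0.033, -0.014, -0.008]), 'gripper_width': np.float64(0.085)} 0.0187
scene [[563.6992612    0.         314.8753185 ]
 [  0.         563.6992612  244.29455496]
 [  0.           0.           1.        ]] [0.02709942 0.23021523 1.10029624] [-0.12152142  0.22874402  0.84738324 -0.46351954] ['image', 'depth', 'mtx', 'eye', 'rotation', 'shot']
pail matmul: Input operand 1 has a mismatch in its core dimension 0, with gufunc signature (n?,k),(k,m?)->(n?,m?) (size 4 is different from 3)
bail matmul: Input operand 1 has a mismatch in its core dimension 0, with gufunc signature (n?,k),(k,m?)->(n?,m?) (size 4 is different from 3)
bail_
[... 1036 characters left out ...]
 mismatch in its core dimension 0, with gufunc signature (n?,k),(k,m?)->(n?,m?) (size 4 is different from 3)
bail_mid matmul: Input operand 1 has a mismatch in its core dimension 0, with gufunc signature (n?,k),(k,m?)->(n?,m?) (size 4 is different from 3)
short_bottle matmul: Input operand 1 has a mismatch in its core dimension 0, with gufunc signature (n?,k),(k,m?)->(n?,m?) (size 4 is different from 3)
tall_bottle matmul: Input operand 1 has a mismatch in its core dimension 0, with gufunc signature (n?,k),(k,m?)->(n?,m?) (size 4 is different from 3)
stand matmul: Input operand 1 has a mismatch in its core dimension 0, with gufunc signature (n?,k),(k,m?)->(n?,m?) (size 4 is different from 3)
```

```bash
sed -i "s/R=np.array(s\['rotation'\]);/R=Rot.from_quat(s['rotation']).as_matrix()/; 1a from scipy.spatial.transform import Rotation as Rot" h.py
cat > look.py <<'E'
import sys
from h import *
t=sys.argv[1]
for c in ['scene','top']:
    s=snap(c,c+t)
    np.savez(f'{c}{t}.npz',**{k:s[k] for k in ['image','depth','mtx','eye','rotation']})
    C=cloud(s)
    for n in ['pail','bail','short_bottle','tall_bottle','stand']:
            for r in imaging.outline_of(n,s):
                P=C[r['region']&(s['depth']>0)]
                if len(P): print(c,n,round(r['score'],2),np.round(r['pixel']),r['region'].sum(),np.round(np.median(P,0),3),np.round(np.percentile(P,[2,98],axis=0),3).tolist())
E
python3 look.py 1
```

```text
scene pail 0.89 [230. 327.] 2173 [0.481 0.135 0.044] [[0.425, 0.064, -0.002], [0.55, 0.18, 0.071]]
scene bail 0.69 [230. 325.] 2037 [0.481 0.137 0.045] [[0.425, 0.067, -0.0], [0.55, 0.18, 0.071]]
scene bail 0.63 [228. 289.] 470 [0.527 0.1   0.063] [[0.455, 0.055, -0.003], [0.576, 0.174, 0.07]]
scene short_bottle 0.69 [323. 285.] 696 [ 0.437 -0.062  0.072] [[0.425, -0.087, 0.007], [0.461, -0.047, 0.106]]
scene short_bottle 0.64 [356. 320.] 735 [ 0.346 -0.067  0.072] [[0.332, -0.094, 0.004], [0.371, -0.053, 0.106]]
scene tall_bottle 0.6 [270. 249.] 847 [ 0.558 -0.008  0.083] [[0.546, -0.031, 0.007], [0.582, 0.01, 0.126]]
scene stand 0.97 [345. 180.] 3324 [ 0.653 -0.257  0.01 ] [[0.576, -0.335, 0.0], [0.725, -0.19, 0.255]]
top pail 0.89 [218. 240.] 2364 [0.479 0.142 0.025] [[0.429, 0.059, -0.002], [0.549, 0.181, 0.071]]
top bail 0.92 [240. 212.] 603 [0.525 0.093 0.064] [[0.443, 0.053, -0.002], [0.564, 0.173, 0.071]]
top short_bottle 0.9 [335. 300.] 557 [ 0.357 -0.079  0.08 ] [[0.337, -0.101, 0.067], [0.379, -0.058, 0.107]]
top short_bottle 0.89 [330. 250.] 626 [ 0.446 -0.072  0.079] [[0.427, -0.096, -0.001], [0.471, -0.05, 0.107]]
top short_bottle 0.79 [282. 313.] 615 [0.339 0.017 0.079] [[0.318, -0.004, -0.001], [0.361, 0.041, 0.107]]
top tall_bottle 0.58 [301. 184.] 804 [ 0.564 -0.021  0.091] [[0.548, -0.043, 0.011], [0.594, 0.004, 0.127]]
top stand 0.78 [433. 146.] 5030 [ 0.65  -0.262  0.011] [[0.576, -0.328, 0.004], [0.705, -0.195, 0.256]]
```

View pics/scene0.png

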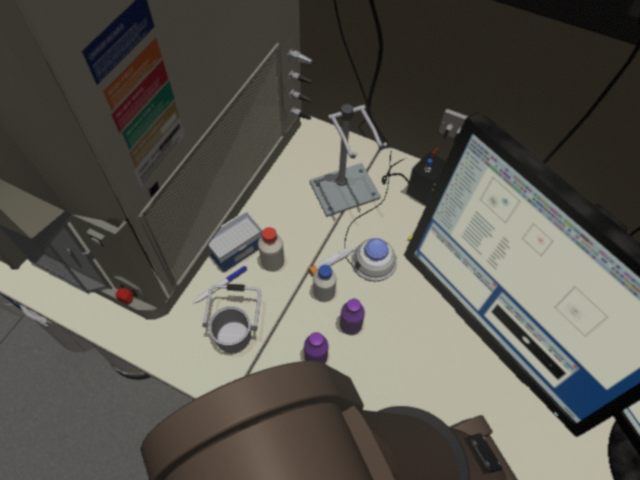

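View pics/top0.png

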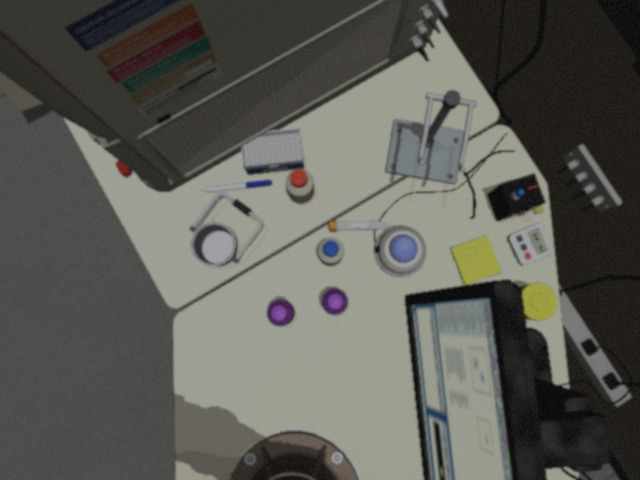

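Run:
```python
from h import *
for c,(u0,v0,u1,v1),n in [('top',(180,60,500,300),'a'),('scene',(180,90,420,360),'b')]:
    s=cv2.imread(f'pics/{c}1.png')[v0:v1,u0:u1]
    f=min(800/(u1-u0),600/(v1-v0)); cv2.imwrite(f'pics/z{n}.png',cv2.resize(s,None,fx=f,fy=f,interpolation=cv2.INTER_CUBIC))
for c in ['scene','top']:
    s=np.load(f'{c}1.npz'); C=cloud(s); C[s['depth']<=0]=np.nan
    m=(C[...,2]>.19)&(C[...,2]<.30)&(C[...,0]>.45)&(C[...,0]<.8)&(C[...,1]<-.1)&(C[...,1]>-.45)
    v,u=np.nonzero(m)
    P=C[m]
    print(c,len(P))
    for i in np.argsort(P[:,0])[::6]: print(u[i],v[i],np.round(P[i],3))
```

```text
scene 4129
384 146 [ 0.548 -0.269  0.254]
385 147 [ 0.55  -0.274  0.247]
384 143 [ 0.551 -0.271  0.259]
383 149 [ 0.553 -0.273  0.238]
383 143 [ 0.556 -0.273  0.253]
356 154 [ 0.561 -0.213  0.254]
355 156 [ 0.562 -0.212  0.247]
352 154 [ 0.564 -0.205  0.257]
380 145 [ 0.565 -0.274  0.238]
353 153 [ 0.566 -0.209  0.254]
378 146 [ 0.568 -0.272  0.232]
351 158 [ 0.57  -0.209  0.235]
378 142 [ 0.572 -0.275  0.238]
350 156 [ 0.575 -0.21   0.235]
349 156 [ 0.577 -0.209  0.234]
377 141 [ 0.578 -0.277  0.234]
378 139 [ 0.581 -0.281  0.235]
376 138 [ 0.582 -0.277  0.24 ]
376 137 [ 0.583 -0.277  0.241]
348 151 [ 0.585 -0.212  0.238]
347 153 [ 0.586 -0.21   0.233]
349 150 [ 0.588 -0.216  0.237]
348 150 [ 0.589 -0.214  0.236]
349 148 [ 0.59  -0.218  0.239]
374 134 [ 0.592 -0.279  0.241]
347 149 [ 0.593 -0.215  0.235]
375 132 [ 0.595 -0.283  0.241]
375 130 [ 0.596 -0.284  0.245]
345 148 [ 0.597 -0.213  0.235]
374 129 [ 0.599 -0.284  0.245]
372 130 [ 0.601 -0.28   0.243]
372 128 [ 0.602 -0.281  0.247]
346 142 [ 0.603 -0.219  0.243]
372 127 [ 0.605 -0.283  0.247]
343 141 [ 0.607 -0.214  0.245]
371 
[... 28231 characters left out ...]
.393  0.245]
435 23 [ 0.798 -0.245  0.243]
517 36 [ 0.798 -0.394  0.19 ]
521 30 [ 0.798 -0.394  0.213]
391 23 [ 0.798 -0.174  0.244]
523 27 [ 0.799 -0.394  0.223]
390 29 [ 0.799 -0.175  0.223]
393 11 [ 0.799 -0.173  0.284]
397 7 [ 0.799 -0.177  0.296]
528 20 [ 0.799 -0.394  0.247]
389 28 [ 0.799 -0.173  0.225]
395 10 [ 0.799 -0.176  0.286]
396 11 [ 0.799 -0.178  0.283]
437 7 [ 0.799 -0.239  0.294]
517 35 [ 0.799 -0.394  0.192]
395 11 [ 0.799 -0.176  0.283]
534 10 [ 0.799 -0.393  0.279]
523 26 [ 0.799 -0.393  0.225]
392 25 [ 0.8   -0.177  0.235]
531 16 [ 0.8   -0.395  0.259]
434 22 [ 0.8   -0.244  0.243]
521 25 [ 0.8   -0.389  0.228]
431 24 [ 0.8   -0.24   0.236]
396 10 [ 0.8   -0.177  0.285]
```

View pics/za.png

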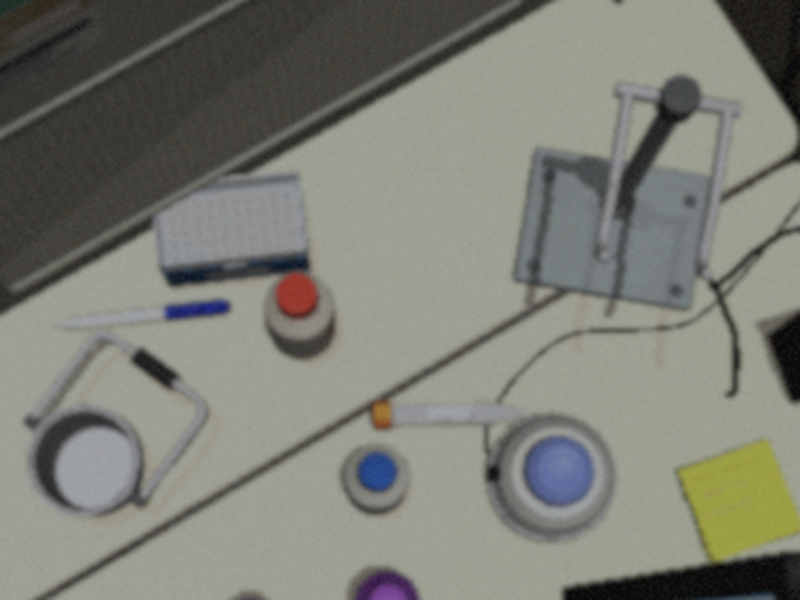

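View pics/zb.png

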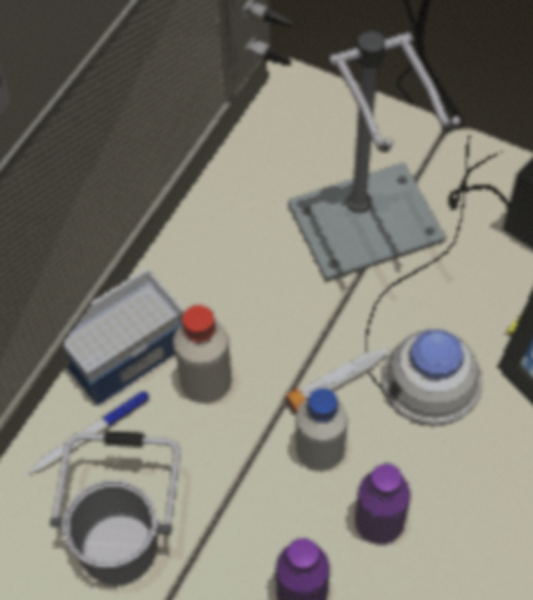

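```bash
cat > fit.py <<'E'
import sys
from h import *
t=sys.argv[1]
from scipy.optimize import least_squares
def circ(P,r=None):
    f=lambda p: np.hypot(P[:,0]-p[0],P[:,1]-p[1])-(r if r else p[2])
    return least_squares(f,[*P[:,:2].mean(0),.02][:2 if r else 3],loss='soft_l1',f_scale=.002).x
for c in ['scene','top']:
    s=np.load(f'{c}{t}.npz'); C=cloud(s); C[s['depth']<=0]=np.nan
    X,Y,Z=C[...,0],C[...,1],C[...,2]
    hs=cv2.cvtColor(s['image'],cv2.COLOR_RGB2HSV)
    box=lambda x0,x1,y0,y1,z0,z1:(X>x0)&(X<x1)&(Y>y0)&(Y<y1)&(Z>z0)&(Z<z1)
    # stand
    P=C[box(.64,.70,-.29,-.235,.252,.262)]; print(c,'collar',len(P),P.mean(0).round(4))
    A=C[box(.545,.67,-.24,-.195,.225,.262)];B=C[box(.545,.67,-.31,-.262,.225,.262)]
    pA=np.polyfit(A[:,0],A[:,1],1);pB=np.polyfit(B[:,0],B[:,1],1)
    print('prongs',pA.round(3),pB.round(3),'tips',A[:,0].min().round(3),B[:,0].min().round(3))
    P=C[box(.55,.75,-.36,-.16,.006,.016)]
    r=cv2.minAreaRect((P[:,:2]*1000).astype(np.float32)); print('plate',len(P),r)
    # short bottle
    for nm,(x,y) in dict(short=(.446,-.073),tall=(.565,-.02)).items():
        m=box(x-.04,x+.04,y-.04,y+.04,.03,.14)
        P=C[m]; zt=np.percentile(P[:,2],99); T=P[P[:,2]>zt-.005]; print(nm,'top',zt.round(4),T.mean(0).round(4), 'mid-range',((T.min(0)+T.max(0))/2).round(4))
        for lo,hi in [(.03,.085)] : 
            Q=P[(P[:,2]>lo)&(P[:,2]<hi)]; print('   body',circ(Q,.024 if nm=='short' else .026).round(4),len(Q))
    # pail rim
    m=box(.41,.6,.04,.2,.03,.078)
    P=C[m]; R=P[P[:,2]>.066]; 
    cc=circ(R); print('rim+bail all',cc.round(4),len(R))
    Fl=C[box(.44,.50,.11,.17,.001,.007)]; print('floor',Fl.mean(0).round(4),len(Fl))
    dk=C[m&(hs[...,2]<70)&(Z>.055)]; print('dark',len(dk),dk.mean(0).round(4) if len(dk) else '')
E
python3 fit.py 1
```

```text
scene collar 108 [ 0.666  -0.2612  0.2553]
prongs [-0.209 -0.091] [-0.055 -0.246] tips 0.56 0.548
plate 1873 ((630.4660034179688, -268.6492004394531), (167.97219848632812, 141.89686584472656), 79.05937194824219)
short top 0.1066 [ 0.4475 -0.0698  0.1041] mid-range [ 0.4471 -0.0698  0.1046]
   body [ 0.4502 -0.0719] 412
tall top 0.1262 [ 0.5714 -0.0152  0.1239] mid-range [ 0.5712 -0.0151  0.1249]
   body [ 0.5726 -0.0156] 340
rim+bail all [0.4689 0.1366 0.0447] 370
floor [0.4745 0.1406 0.0036] 406
dark 147 [0.5363 0.1252 0.0637]
top collar 214 [ 0.6676 -0.2649  0.2561]
prongs [-0.195 -0.102] [-0.029 -0.265] tips 0.561 0.55
plate 3324 ((644.7421875, -261.1834411621094), (177.7733154296875, 195.31387329101562), 5.0984697341918945)
short top 0.1077 [ 0.4502 -0.0735  0.1049] mid-range [ 0.4495 -0.0734  0.1059]
   body [ 0.4518 -0.0736] 371
tall top 0.1276 [ 0.5741 -0.0181  0.125 ] mid-range [ 0.574  -0.0181  0.1277]
   body [ 0.5745 -0.0184] 192
rim+bail all [0.4868 0.1227 0.0551] 483
floor [0.4684 0.142  0.0039] 631
dark 144 [0.5208 0.1115 0.065 ]
```

```bash
cat > fit2.py <<'E'
import sys
from h import *
from scipy.optimize import least_squares
t=sys.argv[1]
def seg(p,a,b):
    a=np.array(a);b=np.array(b);w=np.clip(((p-a)@(b-a))/((b-a)@(b-a)),0,1)
    return np.linalg.norm(p-a-w[:,None]*(b-a),axis=1)
def loc(q,P):
    c,s=np.cos(q[2]),np.sin(q[2]); d=P[:,:2]-q[:2]
    return np.stack([d[:,0]*c+d[:,1]*s,-d[:,0]*s+d[:,1]*c],1)
def fpail(q,P):
    p=loc(q,P);r=np.hypot(*p.T)
    d=np.minimum.reduce([abs(r-.0385)]+[seg(p,*s)for s in [((0,.05),(.085,.05)),((0,-.05),(.085,-.05)),((.085,-.05),(.085,.05))]])
    return d
def fstand(q,P):
    p=loc(q,P)
    return np.minimum.reduce([seg(p,(-.019,.032),(.084,.032)),seg(p,(-.019,-.032),(.084,-.032)),np.maximum(0,np.hypot(p[:,0]-.092,p[:,1])-.008),seg(p,(.087,-.032),(.087,.032))])
for c in ['scene','top']:
    s=np.load(f'{c}{t}.npz'); C=cloud(s); C[s['depth']<=0]=np.nan
    X,Y,Z=C[...,0],C[...,1],C[...,2]
    box=lambda x0,x1,y0,y1,z0,z1:C[(X>x0)&(X<x1)&(Y>y0)&(Y<y1)&(Z>z0)&(Z<z1)]
    P=box(.53,.72,-.33,-.17,.225,.27)
    for f,P,q0,nm in [(fstand,P,[.577,-.245,-.22],'seat'),(fpail,box(.41,.6,.02,.2,.058,.078),[.469,.14,-.6],'pail')]:
        for _ in range(3):
            o=least_squares(f,q0,args=(P,),loss='soft_l1',f_scale=.002);q0=o.x; P=P[f(q0,P)<.02]
        print(c,nm,o.x.round(4),len(P),'resid',np.median(f(o.x,P)).round(4))
        if nm=='pail':
            p=loc(o.x,P)
            rm=(np.hypot(*p.T)<.044)&(P[:,2]>.066); print('  bar x',np.median(p[(p[:,0]>.075),0]).round(4),'z',np.median(P[p[:,0]>.075,2]).round(4),'rimz',np.median(P[rm,2]).round(4))
        else:
            p=loc(o.x,P); k=abs(abs(p[:,1])-.032)<.006
            for x in np.arange(-.024,.03,.004):
                kk=k&(abs(p[:,0]-x)<.002); print('   %.3f:%.4f'%(x,np.percentile(P[kk,2],85)) if kk.any() else '',end='')
            print()
E
python3 fit2.py 1
```

```text
scene seat [ 0.577  -0.2439 -0.1903] 705 resid 0.0021
   -0.024:0.2566   -0.020:0.2550   -0.016:0.2539   -0.012:0.2404   -0.008:0.2383   -0.004:0.2375   0.000:0.2362   0.004:0.2374   0.008:0.2385   0.012:0.2403   0.016:0.2430   0.020:0.2432   0.024:0.2454   0.028:0.2469
scene pail [ 0.4616  0.1431 -0.6365] 871 resid 0.0017
  bar x 0.0843 z 0.0644 rimz 0.0684
top seat [ 0.5796 -0.2477 -0.1904] 1169 resid 0.0022
   -0.024:0.2549   -0.020:0.2571   -0.016:0.2541   -0.012:0.2424   -0.008:0.2399   -0.004:0.2375   0.000:0.2373   0.004:0.2388   0.008:0.2398   0.012:0.2415   0.016:0.2426   0.020:0.2444   0.024:0.2454   0.028:0.2480
top pail [ 0.4643  0.1394 -0.635 ] 1011 resid 0.0017
  bar x 0.0844 z 0.0657 rimz 0.0686
```

Run:
```python
from h import *
for c in ['scene','top']:
    s=np.load(f'{c}1.npz'); C=cloud(s); P=C[s['depth']>0]
    P=P[(P[:,2]>.03)]
    print(c)
    for y in np.arange(-.1,.8,.05):
        k=P[(abs(P[:,1]-y)<.025)&(P[:,0]>.1)]
        hi=k[k[:,2]>.14]
        print('%.2f'%y, len(k), 'minx tall', hi[:,0].min().round(3) if len(hi) else None, (hi[hi[:,0].argmin()]).round(3) if len(hi) else '')
```

```text
scene
-0.10 3512 minx tall 0.735 [ 0.735 -0.077  0.356]
-0.05 4957 minx tall 0.706 [ 0.706 -0.025  0.348]
0.00 6443 minx tall 0.677 [0.677 0.024 0.347]
0.05 7107 minx tall 0.648 [0.648 0.074 0.352]
0.10 8443 minx tall 0.1 [0.1   0.091 0.53 ]
0.15 10558 minx tall 0.1 [0.1   0.173 0.802]
0.20 14785 minx tall 0.1 [0.1   0.183 0.817]
0.25 15530 minx tall 0.1 [0.1   0.264 0.809]
0.30 6756 minx tall 0.103 [0.103 0.275 0.8  ]
0.35 3558 minx tall 0.599 [0.599 0.346 0.365]
0.40 847 minx tall 0.649 [0.649 0.375 0.363]
0.45 544 minx tall 0.793 [0.793 0.446 0.146]
0.50 0 minx tall None 
0.55 0 minx tall None 
0.60 0 minx tall None 
0.65 0 minx tall None 
0.70 0 minx tall None 
0.75 0 minx tall None 
top
-0.10 3381 minx tall 0.736 [ 0.736 -0.076  0.35 ]
-0.05 4426 minx tall 0.707 [ 0.707 -0.026  0.349]
0.00 6492 minx tall 0.677 [0.677 0.024 0.349]
0.05 7161 minx tall 0.648 [0.648 0.075 0.35 ]
0.10 8395 minx tall 0.62 [0.62  0.125 0.353]
0.15 10620 minx tall 0.591 [0.591 0.175 0.351]
0.20 11185 minx tall 0.571 [0.571 0.225 0.276]
0.25 2832 minx tall 0.564 [0.564 0.239 0.273]
0.30 315 minx tall 0.574 [0.574 0.279 0.14 ]
0.35 947 minx tall 0.602 [0.602 0.342 0.364]
0.40 0 minx tall None 
0.45 0 minx tall None 
0.50 0 minx tall None 
0.55 0 minx tall None 
0.60 0 minx tall None 
0.65 0 minx tall None 
0.70 0 minx tall None 
0.75 0 minx tall None
```

```bash
python3 - <<'E'
from h import *
for c in ['scene','top']:
    s=np.load(f'{c}1.npz'); C=cloud(s); P=C[s['depth']>0]
    P=P[(P[:,2]>.03)&(P[:,0]>.2)&(P[:,0]<.75)]
    print(c)
    for y in np.arange(-.45,-.1,.03):
        k=P[(abs(P[:,1]-y)<.015)]; k=k[(k[:,0]<.56)|(k[:,1]<-.36)]; k=k[k[:,0]<.56]
        hi=k[k[:,2]>.12]
        print('%.2f'%y, len(k), 'maxz',k[:,2].max().round(3),'tall x range', (hi[:,0].min().round(3),hi[:,0].max().round(3)) if len(hi) else None)
E
python3 - <<'E'
# dome
E
```

```text
scene
-0.45 63 maxz 0.102 tall x range None
-0.42 207 maxz 0.378 tall x range (np.float64(0.2), np.float64(0.547))
-0.39 666 maxz 0.38 tall x range (np.float64(0.2), np.float64(0.544))
-0.36 1 maxz 0.064 tall x range None
-0.33 6 maxz 0.157 tall x range (np.float64(0.515), np.float64(0.558))
-0.30 81 maxz 0.16 tall x range (np.float64(0.489), np.float64(0.559))
-0.27 1147 maxz 0.521 tall x range (np.float64(0.2), np.float64(0.559))
-0.24 9898 maxz 0.522 tall x range (np.float64(0.2), np.float64(0.368))
-0.21 6869 maxz 0.436 tall x range (np.float64(0.2), np.float64(0.366))
-0.18 1058 maxz 0.248 tall x range (np.float64(0.235), np.float64(0.365))
-0.15 22 maxz 0.037 tall x range NoneTraceback (most recent call last):
  File "<stdin>", line 9, in <module>
    return umr_maximum(a, axis, None, out, keepdims, initial, where)
ValueError: zero-size array to reduction operation maximum which has no identity
```

Call:
drive_tool(targets=[{"tx": 13, "ty": -28.4, "az": -0.1}, {"tx": 13, "ty": -28.4, "az": -0.1}, {"tx": 13, "ty": -28.4, "az": -0.1}, {"tx": 13, "ty": -28.4, "az": -0.1}, {"tx": 13, "ty": -28.4, "az": -0.1}, {"tx": 13, "ty": -28.4, "az": -0.1}, {"tx": 13, "ty": -28.4, "az": -0.1}, {"tx": 13, "ty": -28.4, "az": -0.1}, {"tx": 13, "ty": -28.4, "az": -0.1}, {"tx": 13, "ty": -28.4, "az": -0.1}, {"tx": 13, "ty": -28.4, "az": -0.1}, {"tx": 13, "ty": -28.4, "az": -0.1}])

```text
schema error: expected keys ax, ay, az, tx, ty, tz, gripper
```

Call:
drive_tool(targets=[{"ax": 0, "ay": 0, "tz": 0, "gripper": 73, "tx": 13, "ty": -28.4, "az": -0.1}, {"ax": 0, "ay": 0, "tz": 0, "gripper": 73, "tx": 13, "ty": -28.4, "az": -0.1}, {"ax": 0, "ay": 0, "tz": 0, "gripper": 73, "tx": 13, "ty": -28.4, "az": -0.1}, {"ax": 0, "ay": 0, "tz": 0, "gripper": 73, "tx": 13, "ty": -28.4, "az": -0.1}, {"ax": 0, "ay": 0, "tz": 0, "gripper": 73, "tx": 13, "ty": -28.4, "az": -0.1}, {"ax": 0, "ay": 0, "tz": 0, "gripper": 73, "tx": 13, "ty": -28.4, "az": -0.1}, {"ax": 0, "ay": 0, "tz": 0, "gripper": 73, "tx": 13, "ty": -28.4, "az": -0.1}, {"ax": 0, "ay": 0, "tz": 0, "gripper": 73, "tx": 13, "ty": -28.4, "az": -0.1}, {"ax": 0, "ay": 0, "tz": 0, "gripper": 73, "tx": 13, "ty": -28.4, "az": -0.1}, {"ax": 0, "ay": 0, "tz": 0, "gripper": 73, "tx": 13, "ty": -28.4, "az": -0.1}, {"ax": 0, "ay": 0, "tz": 0, "gripper": 73, "tx": 13, "ty": -28.4, "az": -0.1}, {"ax": 0, "ay": 0, "tz": 0, "gripper": 73, "tx": 13, "ty": -28.4, "az": -0.1}])

```text
time: 2.3
position: [0.2945, 0.2674, 0.2315]
tool_rot: [0.655, 0.756, 0.0, -0.0]
force: [1.0, 0.3, -0.0]
gripper_width: 0.0627
```

Call:
drive_tool(targets=[{"ax": 0, "ay": 0, "tz": 0, "gripper": 73, "tx": 13, "ty": -28.4, "az": -0.1}, {"ax": 0, "ay": 0, "tz": 0, "gripper": 73, "tx": 13, "ty": -28.4, "az": -0.1}, {"ax": 0, "ay": 0, "tz": 0, "gripper": 73, "tx": 13, "ty": -28.4, "az": -0.1}, {"ax": 0, "ay": 0, "tz": 0, "gripper": 73, "tx": 13, "ty": -28.4, "az": -0.1}, {"ax": 0, "ay": 0, "tz": 0, "gripper": 73, "tx": 13, "ty": -28.4, "az": -0.1}, {"ax": 0, "ay": 0, "tz": 0, "gripper": 73, "tx": 13, "ty": -28.4, "az": -0.1}, {"ax": 0, "ay": 0, "tz": 0, "gripper": 73, "tx": 13, "ty": -28.4, "az": -0.1}, {"ax": 0, "ay": 0, "tz": 0, "gripper": 73, "tx": 13, "ty": -28.4, "az": -0.1}, {"ax": 0, "ay": 0, "tz": 0, "gripper": 73, "tx": 13, "ty": -28.4, "az": -0.1}, {"ax": 0, "ay": 0, "tz": 0, "gripper": 73, "tx": 13, "ty": -28.4, "az": -0.1}, {"ax": 0, "ay": 0, "tz": 0, "gripper": 73, "tx": 13, "ty": -28.4, "az": -0.1}, {"ax": 0, "ay": 0, "tz": 0, "gripper": 73, "tx": 13, "ty": -28.4, "az": -0.1}])

```text
time: 3.3
position: [0.4507, -0.0735, 0.2316]
tool_rot: [0.967, 0.254, 0.001, -0.0]
force: [-0.1, -0.1, -0.2]
gripper_width: 0.0623
```

Run:
```python
from h import *
st=robot.get_state(); print(st['time'],st['position'].round(4) if hasattr(st['position'],'round') else st['position'],np.round(st['q'],3),st['gripper_width'], Rot.from_quat(st['tool_rot']).as_matrix().round(3).tolist())
s=snap('top','top2'); s2=snap('scene','scene2')
cv2.imwrite('pics/both2.png',cv2.resize(cv2.cvtColor(np.hstack([s['image'],s2['image']]),cv2.COLOR_RGB2BGR),(800,300)))
```

```text
3.3 [ 0.4507 -0.0735  0.2316] [-0.67   0.181  0.846  2.011 -0.16   1.015 -0.804] 0.06231735211819237 [[0.871, 0.492, 0.001], [0.492, -0.871, 0.0], [0.001, 0.0, -1.0]]
```

View pics/both2.png

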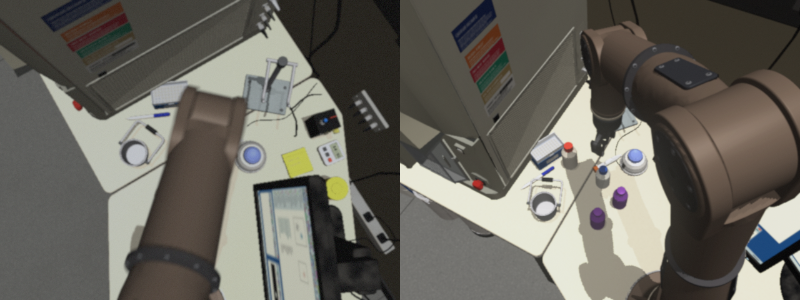

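Call:
drive_tool(targets=[{"ax": 0, "ay": 0, "az": 0, "tx": -1, "ty": 1, "tz": -25, "gripper": 73}, {"ax": 0, "ay": 0, "az": 0, "tx": 0, "ty": 0, "tz": -25, "gripper": 73}, {"ax": 0, "ay": 0, "az": 0, "tx": 0, "ty": 0, "tz": -25, "gripper": 73}, {"ax": 0, "ay": 0, "az": 0, "tx": 0, "ty": 0, "tz": -25, "gripper": 73}, {"ax": 0, "ay": 0, "az": 0, "tx": 0, "ty": 0, "tz": -20, "gripper": 73}, {"ax": 0, "ay": 0, "az": 0, "tx": 0, "ty": 0, "tz": -18, "gripper": 73}, {"ax": 0, "ay": 0, "az": 0, "tx": 0, "ty": 0, "tz": -15, "gripper": 73}, {"ax": 0, "ay": 0, "az": 0, "tx": 0, "ty": 0, "tz": -14, "gripper": 73}, {"ax": 0, "ay": 0, "az": 0, "tx": 0, "ty": 0, "tz": 0, "gripper": 73}, {"ax": 0, "ay": 0, "az": 0, "tx": 0, "ty": 0, "tz": 0, "gripper": 73}])

```text
time: 4.23
position: [0.4487, -0.0707, 0.0642]
tool_rot: [0.966, 0.257, -0.001, -0.0]
force: [0.5, -0.2, 0.5]
gripper_width: 0.0622
```

Call:
drive_tool(targets=[{"ax": 0, "ay": 0, "az": 0, "tx": 0, "ty": 0, "tz": 0, "gripper": 40}, {"ax": 0, "ay": 0, "az": 0, "tx": 0, "ty": 0, "tz": 0, "gripper": 40}, {"ax": 0, "ay": 0, "az": 0, "tx": 0, "ty": 0, "tz": 0, "gripper": 40}, {"ax": 0, "ay": 0, "az": 0, "tx": 0, "ty": 0, "tz": 0, "gripper": 40}, {"ax": 0, "ay": 0, "az": 0, "tx": 0, "ty": 0, "tz": 0, "gripper": 40}, {"ax": 0, "ay": 0, "az": 0, "tx": 0, "ty": 0, "tz": 0, "gripper": 40}, {"ax": 0, "ay": 0, "az": 0, "tx": 0, "ty": 0, "tz": 0, "gripper": 40}], squeeze=35)

```text
time: 4.82
position: [0.4499, -0.071, 0.0653]
tool_rot: [0.967, 0.257, 0.001, 0.0]
force: [-0.6, -0.6, 8.3]
gripper_width: 0.0468
```

Run:
```python
from h import *
s=snap('scene','scene3')
cv2.imwrite('pics/z3.png',cv2.resize(cv2.cvtColor(s['image'][180:360,180:420],cv2.COLOR_RGB2BGR),(800,600)))
```

```text
(no output)
```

View pics/z3.png

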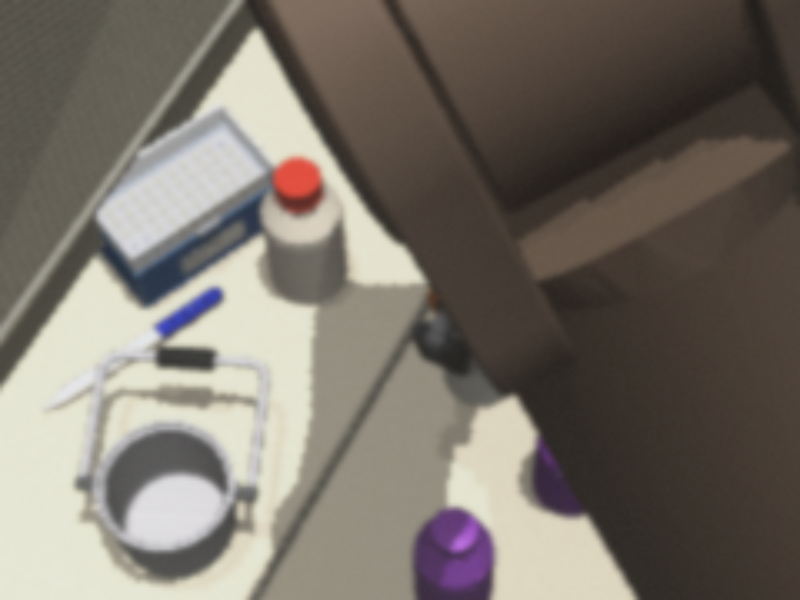

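Call:
drive_tool(targets=[{"ax": 0, "ay": 0, "az": 0, "tx": 0, "ty": 0, "tz": 5, "gripper": 40}, {"ax": 0, "ay": 0, "az": 0, "tx": 0, "ty": 0, "tz": 10, "gripper": 40}, {"ax": 0, "ay": 0, "az": 0, "tx": 0, "ty": 0, "tz": 20, "gripper": 40}, {"ax": 0, "ay": 0, "az": 0, "tx": 0, "ty": 0, "tz": 25, "gripper": 40}, {"ax": 0, "ay": 0, "az": 0, "tx": 0, "ty": 0, "tz": 25, "gripper": 40}, {"ax": 0, "ay": 0, "az": 0, "tx": 0, "ty": 0, "tz": 20, "gripper": 40}, {"ax": 0, "ay": 0, "az": 0, "tx": 0, "ty": 0, "tz": 10, "gripper": 40}, {"ax": 0, "ay": 0, "az": 0, "tx": 0, "ty": 0, "tz": 0, "gripper": 40}])

```text
time: 5.53
position: [0.4504, -0.071, 0.1815]
tool_rot: [0.967, 0.257, 0.002, 0.0]
force: [-0.2, 0.8, -1.4]
gripper_width: 0.0468
```

Call:
drive_tool(targets=[{"ax": 0, "ay": 0, "az": 0.0382, "tx": 1, "ty": 10, "tz": 0, "gripper": 40}, {"ax": 0, "ay": 0, "az": 0.0382, "tx": 1, "ty": 18, "tz": 0, "gripper": 40}, {"ax": 0, "ay": 0, "az": 0.0382, "tx": 1, "ty": 22, "tz": 0, "gripper": 40}, {"ax": 0, "ay": 0, "az": 0.0382, "tx": 1, "ty": 24, "tz": 0, "gripper": 40}, {"ax": 0, "ay": 0, "az": 0.0382, "tx": 1, "ty": 24, "tz": 0, "gripper": 40}, {"ax": 0, "ay": 0, "az": 0.0382, "tx": 1, "ty": 24, "tz": 0, "gripper": 40}, {"ax": 0, "ay": 0, "az": 0.0382, "tx": 1, "ty": 24, "tz": 0, "gripper": 40}, {"ax": 0, "ay": 0, "az": 0.0382, "tx": 1, "ty": 24, "tz": 0, "gripper": 40}, {"ax": 0, "ay": 0, "az": 0.0382, "tx": 1, "ty": 20, "tz": 0, "gripper": 40}, {"ax": 0, "ay": 0, "az": 0.0382, "tx": 2, "ty": 14, "tz": 0, "gripper": 40}, {"ax": 0, "ay": 0, "az": 0.0382, "tx": 2, "ty": 9, "tz": 0, "gripper": 40}, {"ax": 0, "ay": 0, "az": 0, "tx": 0, "ty": 0, "tz": 0, "gripper": 40}])

```text
time: 6.53
position: [0.4623, 0.1437, 0.1788]
tool_rot: [0.891, 0.455, -0.0, 0.0]
force: [0.3, 0.3, -0.8]
gripper_width: 0.0469
```

```bash
python3 look.py 4
python3 - <<'E'
from h import *
st=robot.get_state(); print(st['time'],np.round(st['q'],3),np.round(st['position'],4))
s=np.load('top4.npz')['image'];s2=np.load('scene4.npz')['image']
a=cv2.resize(s[150:330,150:390],(400,300));b=cv2.resize(s2[200:380,140:380],(400,300))
cv2.imwrite('pics/z4.png',cv2.cvtColor(np.hstack([a,b]),cv2.COLOR_RGB2BGR))
E
```

```text
scene pail 0.78 [235. 333.] 1418 [0.468 0.134 0.04 ] [[0.425, 0.06, 0.0], [0.532, 0.181, 0.07]]
scene bail 0.5 [253. 286.] 163 [0.495 0.085 0.065] [[0.444, 0.058, 0.06], [0.537, 0.103, 0.07]]
scene bail 0.16 [236. 335.] 1227 [0.467 0.14  0.031] [[0.425, 0.084, -0.0], [0.532, 0.18, 0.07]]
scene short_bottle 0.67 [313. 355.] 471 [0.324 0.034 0.069] [[0.313, 0.014, 0.007], [0.351, 0.046, 0.105]]
scene short_bottle 0.61 [227. 315.] 464 [0.441 0.14  0.166] [[0.431, 0.125, 0.118], [0.461, 0.166, 0.216]]
scene tall_bottle 0.39 [228. 313.] 466 [0.442 0.138 0.167] [[0.436, 0.103, 0.003], [0.529, 0.163, 0.219]]
scene stand 0.69 [347. 139.] 1303 [ 0.66  -0.264  0.232] [[0.561, -0.329, 0.005], [0.692, -0.21, 0.256]]
top pail 0.81 [232. 244.] 1256 [0.467 0.12  0.06 ] [[0.428, 0.057, -0.001], [0.555, 0.168, 0.117]]
top bail 0.68 [244. 215.] 363 [0.526 0.084 0.065] [[0.445, 0.054, -0.0], [0.561, 0.13, 0.071]]
top short_bottle 0.89 [214. 239.] 394 [0.451 0.122 0.18 ] [[0.439, 0.115, 0.122], [0.474, 0.143, 0.197]]
top short_bottle 0.88 [282. 312.] 543 [0.339 0.017 0.081] [[0.318, -0.003, 0.067], [0.359, 0.039, 0.107]]
top short_bottle 0.59 [338. 302.] 512 [ 0.357 -0.079  0.081] [[0.338, -0.101, 0.07], [0.377, -0.06, 0.107]]
top tall_bottle 0.91 [306. 186.] 805 [ 0.563 -0.021  0.092] [[0.548, -0.043, 0.014], [0.591, 0.004, 0.127]]
top stand 0.89 [430. 147.] 5113 [ 0.65  -0.262  0.011] [[0.575, -0.329, 0.004], [0.705, -0.195, 0.257]]
7.1333 [-0.925  0.29   0.651  2.015 -0.222  0.905 -0.788] [0.4621 0.1418 0.1794]
```

View pics/z4.png

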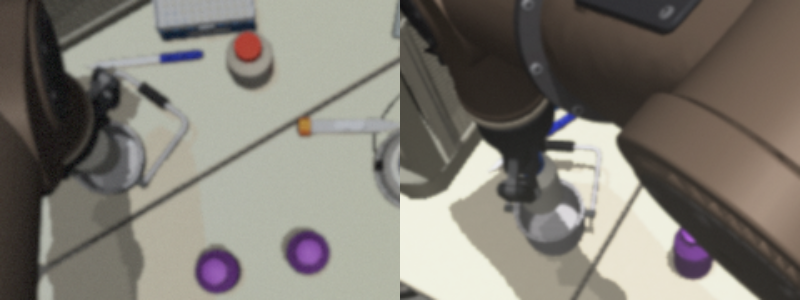

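Run:
```python
from h import *
from scipy.optimize import least_squares
for c in ['scene','top']:
    s=np.load(f'{c}4.npz'); C=cloud(s); P=C[s['depth']>0]
    P=P[(abs(P[:,0]-.462)<.04)&(abs(P[:,1]-.142)<.04)&(P[:,2]>.118)&(P[:,2]<.168)]
    r=P
    f=lambda p: np.hypot(P[:,0]-p[0],P[:,1]-p[1])-.024
    o=least_squares(f,[.462,.142],loss='soft_l1',f_scale=.002).x
    print(c,len(P),o.round(4),np.median(abs(f(o))).round(4))
```

```text
scene 236 [0.4614 0.1449] 0.0004
top 155 [0.4629 0.1396] 0.0003
```

Call:
drive_tool(targets=[{"ax": 0, "ay": 0, "az": 0, "tx": 1, "ty": -1, "tz": -10, "gripper": 40}, {"ax": 0, "ay": 0, "az": 0, "tx": 0, "ty": 0, "tz": -18, "gripper": 40}, {"ax": 0, "ay": 0, "az": 0, "tx": 0, "ty": 0, "tz": -18, "gripper": 40}, {"ax": 0, "ay": 0, "az": 0, "tx": 0, "ty": 0, "tz": -18, "gripper": 40}, {"ax": 0, "ay": 0, "az": 0, "tx": 0, "ty": 0, "tz": -15, "gripper": 40}, {"ax": 0, "ay": 0, "az": 0, "tx": 0, "ty": 0, "tz": -12, "gripper": 40}, {"ax": 0, "ay": 0, "az": 0, "tx": 0, "ty": 0, "tz": -8, "gripper": 40}, {"ax": 0, "ay": 0, "az": 0, "tx": 0, "ty": 0, "tz": -5, "gripper": 40}, {"ax": 0, "ay": 0, "az": 0, "tx": 0, "ty": 0, "tz": -3, "gripper": 40}, {"ax": 0, "ay": 0, "az": 0, "tx": 0, "ty": 0, "tz": 0, "gripper": 40}, {"ax": 0, "ay": 0, "az": 0, "tx": 0, "ty": 0, "tz": 0, "gripper": 40}])

```text
time: 8.05
position: [0.4634, 0.141, 0.0726]
tool_rot: [0.892, 0.452, 0.0, 0.0]
force: [0.0, -0.3, -0.2]
gripper_width: 0.0466
```

Call:
drive_tool(targets=[{"ax": 0, "ay": 0, "az": 0, "tx": 0, "ty": 0, "tz": -1.5, "gripper": 40}, {"ax": 0, "ay": 0, "az": 0, "tx": 0, "ty": 0, "tz": -1.5, "gripper": 40}, {"ax": 0, "ay": 0, "az": 0, "tx": 0, "ty": 0, "tz": 0, "gripper": 40}, {"ax": 0, "ay": 0, "az": 0, "tx": 0, "ty": 0, "tz": 0, "gripper": 40}])

```text
time: 8.38
position: [0.4632, 0.141, 0.0695]
tool_rot: [0.892, 0.452, 0.0, -0.0]
force: [-0.5, 0.1, -0.2]
gripper_width: 0.0467
```

Call:
drive_tool(targets=[{"ax": 0, "ay": 0, "az": 0, "tx": 0, "ty": 0, "tz": 0, "gripper": 68}, {"ax": 0, "ay": 0, "az": 0, "tx": 0, "ty": 0, "tz": 0, "gripper": 68}, {"ax": 0, "ay": 0, "az": 0, "tx": 0, "ty": 0, "tz": 0, "gripper": 68}, {"ax": 0, "ay": 0, "az": 0, "tx": 0, "ty": 0, "tz": 0, "gripper": 68}, {"ax": 0, "ay": 0, "az": 0, "tx": 0, "ty": 0, "tz": 0, "gripper": 68}, {"ax": 0, "ay": 0, "az": 0, "tx": 0, "ty": 0, "tz": 0, "gripper": 68}])

```text
time: 8.88
position: [0.4631, 0.141, 0.0693]
tool_rot: [0.892, 0.452, 0.0, 0.0]
force: [-0.3, 0.4, 0.2]
gripper_width: 0.0581
```

Call:
drive_tool(targets=[{"ax": 0, "ay": 0, "az": 0, "tx": 0, "ty": 0, "tz": 6, "gripper": 68}, {"ax": 0, "ay": 0, "az": 0, "tx": 0, "ty": 0, "tz": 15, "gripper": 68}, {"ax": 0, "ay": 0, "az": 0, "tx": 0, "ty": 0, "tz": 25, "gripper": 68}, {"ax": 0, "ay": 0, "az": 0, "tx": 0, "ty": 0, "tz": 30, "gripper": 68}, {"ax": 0, "ay": 0, "az": 0, "tx": 0, "ty": 0, "tz": 30, "gripper": 68}, {"ax": 0, "ay": 0, "az": 0, "tx": 10, "ty": -7, "tz": 20, "gripper": 38}, {"ax": 0, "ay": 0, "az": 0, "tx": 15, "ty": -12, "tz": 0, "gripper": 38}, {"ax": 0, "ay": 0, "az": 0, "tx": 18, "ty": -13, "tz": 0, "gripper": 38}, {"ax": 0, "ay": 0, "az": 0, "tx": 15, "ty": -11, "tz": 0, "gripper": 38}, {"ax": 0, "ay": 0, "az": 0, "tx": 10, "ty": -7, "tz": 0, "gripper": 38}, {"ax": 0, "ay": 0, "az": 0, "tx": 0, "ty": 0, "tz": 0, "gripper": 38}, {"ax": 0, "ay": 0, "az": 0, "tx": 0, "ty": 0, "tz": 0, "gripper": 38}])

```text
time: 9.88
position: [0.531, 0.0906, 0.1952]
tool_rot: [0.892, 0.452, -0.0, 0.0]
force: [-0.2, 0.8, -0.4]
gripper_width: 0.0325
```

```bash
cat > grab.py <<'E'
import sys
from h import *
t=sys.argv[1]; u,v,u2,v2=map(int,sys.argv[2:6])
out=[]
for c,(a,b) in dict(top=(u,v),scene=(u2,v2)).items():
    s=snap(c); np.savez(f'{c}{t}.npz',**{k:s[k] for k in ['image','depth','mtx','eye','rotation']})
    out.append(cv2.resize(s['image'][b:b+180,a:a+120],(400,600)))
cv2.imwrite(f'pics/z{t}.png',cv2.cvtColor(np.hstack(out),cv2.COLOR_RGB2BGR))
st=robot.get_state(); print(st['time'],np.round(st['q'],3),np.round(st['position'],4),np.round(st['force'],1),np.round(st['gripper_width'],4))
E
python3 grab.py 5 170 140 170 200; python3 fit2.py 5 | grep -A1 pail
```

```text
9.9833 [-0.767  0.371  0.667  1.872 -0.272  0.992 -0.614] [0.5303 0.0916 0.1951] [-0.3  0.1 -0.9] 0.0327
scene pail [ 0.4625  0.1429 -0.6448] 1033 resid 0.002
  bar x 0.0834 z 0.0648 rimz 0.0691
--
top pail [ 0.4655  0.1415 -0.669 ] 742 resid 0.0024
  bar x 0.0852 z 0.0661 rimz 0.0699
```

View pics/z5.png

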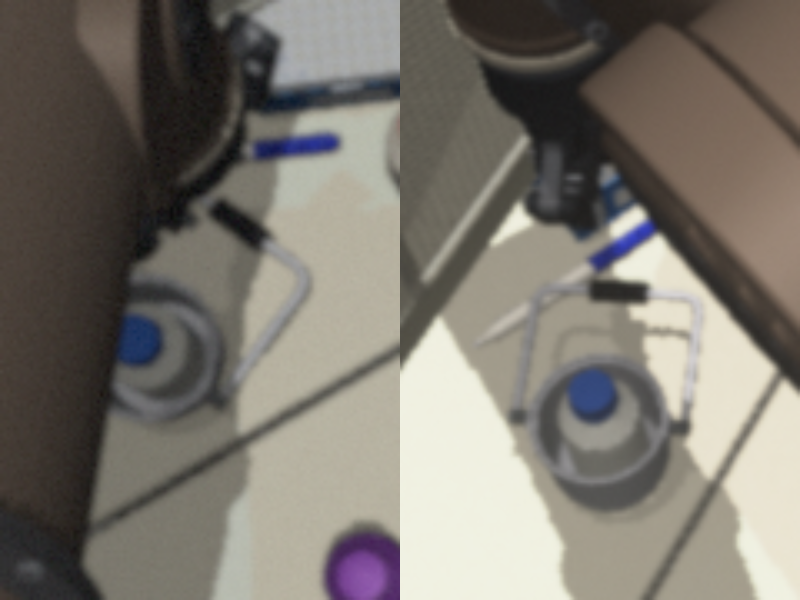

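Call:
drive_tool(targets=[{"ax": 0, "ay": 0, "az": 0, "tx": 0, "ty": 0, "tz": -15, "gripper": 38}, {"ax": 0, "ay": 0, "az": 0, "tx": 0, "ty": 0, "tz": -25, "gripper": 38}, {"ax": 0, "ay": 0, "az": 0, "tx": 0, "ty": 0, "tz": -25, "gripper": 38}, {"ax": 0, "ay": 0, "az": 0, "tx": 0, "ty": 0, "tz": -25, "gripper": 38}, {"ax": 0, "ay": 0, "az": 0, "tx": 0, "ty": 0, "tz": -22, "gripper": 38}, {"ax": 0, "ay": 0, "az": 0, "tx": 0, "ty": 0, "tz": -18, "gripper": 38}, {"ax": 0, "ay": 0, "az": 0, "tx": 0, "ty": 0, "tz": -12, "gripper": 38}, {"ax": 0, "ay": 0, "az": 0, "tx": 0, "ty": 0, "tz": -8, "gripper": 38}, {"ax": 0, "ay": 0, "az": 0, "tx": 0, "ty": 0, "tz": -2, "gripper": 38}, {"ax": 0, "ay": 0, "az": 0, "tx": 0, "ty": 0, "tz": 0, "gripper": 38}, {"ax": 0, "ay": 0, "az": 0, "tx": 0, "ty": 0, "tz": 0, "gripper": 38}])

```text
time: 10.9
position: [0.5317, 0.0912, 0.0441]
tool_rot: [0.892, 0.452, 0.001, 0.0]
force: [-0.2, 0.3, 0.2]
gripper_width: 0.0323
```

```bash
python3 grab.py 6 170 140 170 200
```

```text
11.0 [-0.644  0.577  0.527  2.006 -0.456  0.673 -0.456] [0.5318 0.0911 0.0443] [ 0.3 -0.5  0.8] 0.0321
```

View pics/z6.png

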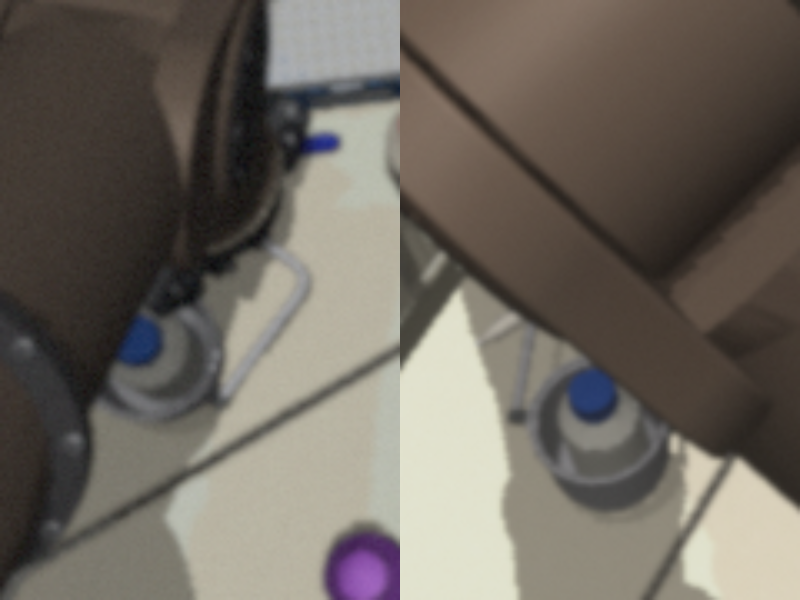

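Call:
drive_tool(targets=[{"ax": 0, "ay": 0, "az": 0, "tx": 0, "ty": 0, "tz": 0, "gripper": 8}, {"ax": 0, "ay": 0, "az": 0, "tx": 0, "ty": 0, "tz": 0, "gripper": 8}, {"ax": 0, "ay": 0, "az": 0, "tx": 0, "ty": 0, "tz": 0, "gripper": 8}, {"ax": 0, "ay": 0, "az": 0, "tx": 0, "ty": 0, "tz": 0, "gripper": 8}, {"ax": 0, "ay": 0, "az": 0, "tx": 0, "ty": 0, "tz": 0, "gripper": 8}, {"ax": 0, "ay": 0, "az": 0, "tx": 0, "ty": 0, "tz": 0, "gripper": 8}, {"ax": 0, "ay": 0, "az": 0, "tx": 0, "ty": 0, "tz": 0, "gripper": 8}], squeeze=40)

```text
time: 11.58
position: [0.532, 0.0908, 0.0437]
tool_rot: [0.892, 0.452, 0.001, 0.0]
force: [3.0, -1.8, 4.2]
gripper_width: 0.013
```

```bash
python3 grab.py 7 170 140 170 200;python3 fit2.py 7 | grep -A1 pail
python3 - <<'E'
import numpy as np
d=np.array([-np.cos(.64),np.sin(.64)])  # from bar to pivot dir
N=24; p=0
for i in range(1,N+1):
    th=np.pi/2*(1-np.cos(np.pi*i/N))/2
    h=85*(1-np.cos(th)); z=85*np.sin(th)
    c=np.array([*(h*d),z]); print(i,(c-p).round(1) if i>1 else c.round(1)); p=c
E
```

```text
11.6833 [-0.643  0.578  0.527  2.006 -0.456  0.672 -0.456] [0.532  0.0908 0.0437] [ 2.7 -0.9  5.6] 0.0122
scene pail [ 0.4631  0.141  -0.5992] 545 resid 0.0032
  bar x nan z nan rimz 0.0695
--
top pail [ 0.4646  0.1423 -0.677 ] 545 resid 0.0023
  bar x 0.0848 z 0.0638 rimz 0.0701
1 [-0.   0.   0.6]
2 [-0.   0.   1.7]
3 [-0.1  0.1  2.8]
4 [-0.3  0.2  3.8]
5 [-0.5  0.4  4.8]
6 [-0.9  0.7  5.6]
7 [-1.4  1.   6.3]
8 [-2.   1.5  6.8]
9 [-2.7  2.   7.1]
10 [-3.4  2.5  7.1]
11 [-4.1  3.   6.9]
12 [-4.7  3.5  6.5]
13 [-5.2  3.9  5.8]
14 [-5.5  4.1  5.1]
15 [-5.7  4.3  4.2]
16 [-5.7  4.2  3.3]
17 [-5.5  4.1  2.5]
18 [-5.1  3.8  1.7]
19 [-4.5  3.4  1.1]
20 [-3.9  2.9  0.6]
21 [-3.1  2.3  0.3]
22 [-2.2  1.7  0.1]
23 [-1.4  1.   0. ]
24 [-0.5  0.3  0. ]
  return _methods._mean(a, axis=axis, dtype=dtype,
  ret = ret.dtype.type(ret / rcount)
```

Call:
drive_tool(targets=[{"ax": 0, "ay": 0, "az": 0, "gripper": 8, "tx": 0, "ty": 0, "tz": 2.3}, {"ax": 0, "ay": 0, "az": 0, "gripper": 8, "tx": -0.1, "ty": 0.1, "tz": 2.8}, {"ax": 0, "ay": 0, "az": 0, "gripper": 8, "tx": -0.3, "ty": 0.2, "tz": 3.8}, {"ax": 0, "ay": 0, "az": 0, "gripper": 8, "tx": -0.5, "ty": 0.4, "tz": 4.8}, {"ax": 0, "ay": 0, "az": 0, "gripper": 8, "tx": -0.9, "ty": 0.7, "tz": 5.6}, {"ax": 0, "ay": 0, "az": 0, "gripper": 8, "tx": -1.4, "ty": 1.0, "tz": 6.3}, {"ax": 0, "ay": 0, "az": 0, "gripper": 8, "tx": -2.0, "ty": 1.5, "tz": 6.8}, {"ax": 0, "ay": 0, "az": 0, "gripper": 8, "tx": -2.7, "ty": 2.0, "tz": 7.1}, {"ax": 0, "ay": 0, "az": 0, "gripper": 8, "tx": -3.4, "ty": 2.5, "tz": 7.1}, {"ax": 0, "ay": 0, "az": 0, "gripper": 8, "tx": -4.1, "ty": 3.0, "tz": 6.9}, {"ax": 0, "ay": 0, "az": 0, "gripper": 8, "tx": -4.7, "ty": 3.5, "tz": 6.5}])

```text
time: 12.6
position: [0.5109, 0.106, 0.1043]
tool_rot: [0.892, 0.452, 0.0, 0.0]
force: [1.8, -0.5, 1.2]
gripper_width: 0.0124
```

```bash
python3 grab.py 8 170 140 170 200
```

```text
12.7 [-0.751  0.465  0.604  2.006 -0.372  0.777 -0.558] [0.5112 0.1067 0.1046] [ 2.7 -1.7  3.1] 0.0127
```

View pics/z8.png

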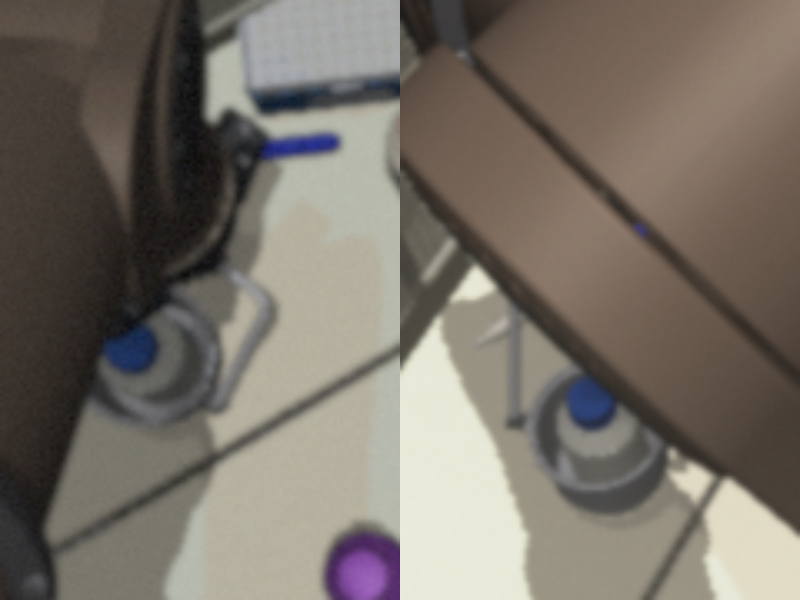

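Call:
drive_tool(targets=[{"ax": 0, "ay": 0, "az": 0, "gripper": 8, "tx": -5.1, "ty": 3.8, "tz": 5.9}, {"ax": 0, "ay": 0, "az": 0, "gripper": 8, "tx": -5.4, "ty": 4.0, "tz": 5.1}, {"ax": 0, "ay": 0, "az": 0, "gripper": 8, "tx": -5.6, "ty": 4.2, "tz": 4.2}, {"ax": 0, "ay": 0, "az": 0, "gripper": 8, "tx": -5.7, "ty": 4.2, "tz": 3.3}, {"ax": 0, "ay": 0, "az": 0, "gripper": 8, "tx": -5.5, "ty": 4.1, "tz": 2.5}, {"ax": 0, "ay": 0, "az": 0, "gripper": 8, "tx": -5.1, "ty": 3.8, "tz": 1.7}, {"ax": 0, "ay": 0, "az": 0, "gripper": 8, "tx": -4.5, "ty": 3.4, "tz": 1.1}, {"ax": 0, "ay": 0, "az": 0, "gripper": 8, "tx": -3.9, "ty": 2.9, "tz": 0.5}, {"ax": 0, "ay": 0, "az": 0, "gripper": 8, "tx": -3, "ty": 2.3, "tz": 0.2}, {"ax": 0, "ay": 0, "az": 0, "gripper": 8, "tx": -2, "ty": 1.5, "tz": 0}, {"ax": 0, "ay": 0, "az": 0, "gripper": 8, "tx": 0, "ty": 0, "tz": 0}, {"ax": 0, "ay": 0, "az": 0, "gripper": 8, "tx": 0, "ty": 0, "tz": 0}])

```text
time: 13.7
position: [0.4651, 0.1406, 0.1289]
tool_rot: [0.892, 0.453, 0.0, -0.0]
force: [-1.1, -1.7, 17.9]
gripper_width: 0.0125
```

```bash
python3 grab.py 9 150 140 170 200
```

```text
13.8 [-0.894  0.375  0.641  2.067 -0.314  0.793 -0.695] [0.4652 0.1406 0.1289] [-0.8 -1.9 18.2] 0.0127
```

View pics/z9.png

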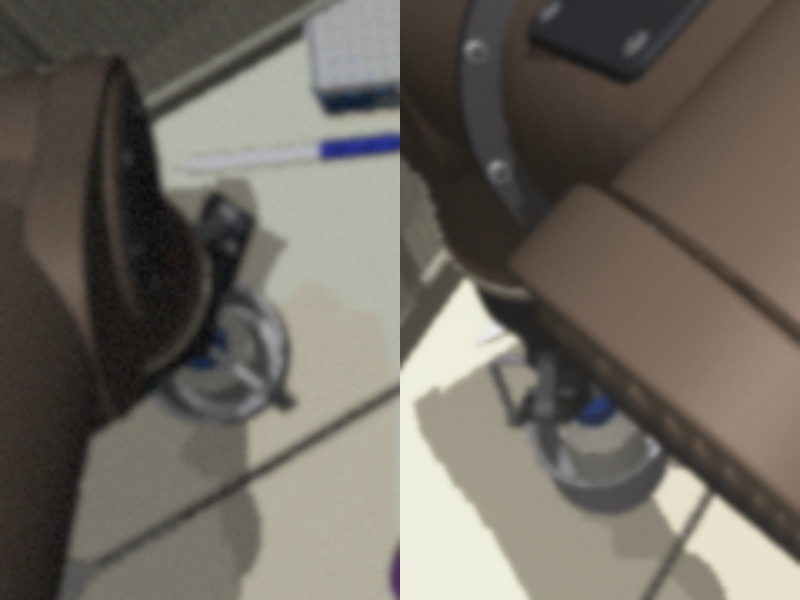

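Call:
drive_tool(targets=[{"ax": 0, "ay": 0, "az": 0, "gripper": 8, "tx": 0, "ty": 0, "tz": 1}, {"ax": 0, "ay": 0, "az": 0, "gripper": 8, "tx": 0, "ty": 0, "tz": 1}, {"ax": 0, "ay": 0, "az": 0, "gripper": 8, "tx": 0, "ty": 0, "tz": 1}, {"ax": 0, "ay": 0, "az": 0, "gripper": 8, "tx": 0, "ty": 0, "tz": 1}, {"ax": 0, "ay": 0, "az": 0, "gripper": 8, "tx": 0, "ty": 0, "tz": 2}, {"ax": 0, "ay": 0, "az": 0, "gripper": 8, "tx": 0, "ty": 0, "tz": 4}, {"ax": 0, "ay": 0, "az": 0, "gripper": 8, "tx": 0, "ty": 0, "tz": 6}, {"ax": 0, "ay": 0, "az": 0, "gripper": 8, "tx": 0, "ty": 0, "tz": 8}, {"ax": 0, "ay": 0, "az": 0, "gripper": 8, "tx": 0, "ty": 0, "tz": 10}, {"ax": 0, "ay": 0, "az": 0, "gripper": 8, "tx": 0, "ty": 0, "tz": 8}, {"ax": 0, "ay": 0, "az": 0, "gripper": 8, "tx": 0, "ty": 0, "tz": 4}, {"ax": 0, "ay": 0, "az": 0, "gripper": 8, "tx": 0, "ty": 0, "tz": 0}])

```text
time: 14.8
position: [0.466, 0.1404, 0.1751]
tool_rot: [0.892, 0.452, 0.001, -0.0]
force: [0.8, 0.3, -4.0]
gripper_width: 0.0125
```

```bash
python3 grab.py 10 150 140 170 200
```

```text
14.9 [-0.939  0.307  0.682  2.018 -0.247  0.896 -0.756] [0.4652 0.1402 0.174 ] [-0.6 -0.6 -4.9] 0.0126
```

View pics/z10.png

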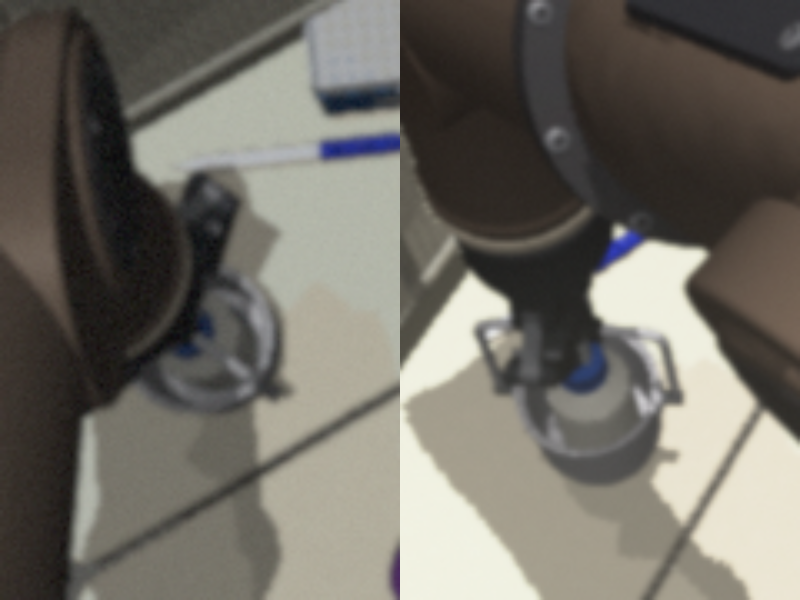

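Call:
drive_tool(targets=[{"ax": 0, "ay": 0, "az": 0, "gripper": 8, "tx": 0, "ty": 0, "tz": 5}, {"ax": 0, "ay": 0, "az": 0, "gripper": 8, "tx": 0, "ty": 0, "tz": 10}, {"ax": 0, "ay": 0, "az": 0, "gripper": 8, "tx": 0, "ty": 0, "tz": 14}, {"ax": 0, "ay": 0, "az": 0, "gripper": 8, "tx": 0, "ty": 0, "tz": 16}, {"ax": 0, "ay": 0, "az": 0, "gripper": 8, "tx": 0, "ty": 0, "tz": 16}, {"ax": 0, "ay": 0, "az": 0, "gripper": 8, "tx": 0, "ty": 0, "tz": 16}, {"ax": 0, "ay": 0, "az": 0, "gripper": 8, "tx": 0, "ty": 0, "tz": 16}, {"ax": 0, "ay": 0, "az": 0, "gripper": 8, "tx": 0, "ty": 0, "tz": 14}, {"ax": 0, "ay": 0, "az": 0, "gripper": 8, "tx": 0, "ty": 0, "tz": 10}, {"ax": 0, "ay": 0, "az": 0, "gripper": 8, "tx": 0, "ty": 0, "tz": 6}, {"ax": 0, "ay": 0, "az": 0, "gripper": 8, "tx": 0, "ty": 0, "tz": 3}, {"ax": 0, "ay": 0, "az": 0, "gripper": 8, "tx": 0, "ty": 0, "tz": 0}])

```text
time: 15.9
position: [0.4653, 0.1401, 0.3001]
tool_rot: [0.892, 0.452, 0.0, -0.0]
force: [0.9, 0.7, -4.5]
gripper_width: 0.0128
```

Call:
drive_tool(targets=[{"ax": 0, "ay": 0, "az": 0, "gripper": 8, "tx": 0, "ty": -2, "tz": 0}, {"ax": 0, "ay": 0, "az": 0.01, "gripper": 8, "tx": 1, "ty": -4, "tz": 0}, {"ax": 0, "ay": 0, "az": 0.01, "gripper": 8, "tx": 1, "ty": -7, "tz": 0}, {"ax": 0, "ay": 0, "az": 0.015, "gripper": 8, "tx": 2, "ty": -9, "tz": 0}, {"ax": 0, "ay": 0, "az": 0.015, "gripper": 8, "tx": 2, "ty": -11, "tz": 0}, {"ax": 0, "ay": 0, "az": 0.015, "gripper": 8, "tx": 2, "ty": -13, "tz": 0}, {"ax": 0, "ay": 0, "az": 0.015, "gripper": 8, "tx": 2, "ty": -14, "tz": 0}, {"ax": 0, "ay": 0, "az": 0.015, "gripper": 8, "tx": 2, "ty": -14, "tz": 0}, {"ax": 0, "ay": 0, "az": 0.015, "gripper": 8, "tx": 2, "ty": -14, "tz": 0}, {"ax": 0, "ay": 0, "az": 0.015, "gripper": 8, "tx": 2, "ty": -14, "tz": 0}, {"ax": 0, "ay": 0, "az": 0.015, "gripper": 8, "tx": 2, "ty": -14, "tz": 0}, {"ax": 0, "ay": 0, "az": 0.015, "gripper": 8, "tx": 2, "ty": -14, "tz": 0}])

```text
time: 16.9
position: [0.485, 0.0085, 0.2995]
tool_rot: [0.854, 0.52, -0.0, 0.0]
force: [0.4, 0.2, -4.6]
gripper_width: 0.0123
```

Run:
```python
from h import *
st=robot.get_state(); print(st['time'],np.round(st['position'],4),np.round(st['q'],3),np.round(st['force'],1),np.round(st['wrist_torque'],2))
s=snap('top','top11'); s2=snap('scene','scene11')
cv2.imwrite('pics/both11.png',cv2.resize(cv2.cvtColor(np.hstack([s['image'],s2['image']]),cv2.COLOR_RGB2BGR),(800,300)))
```

```text
16.9 [0.485  0.0085 0.2995] [-0.801  0.161  0.795  1.842 -0.123  1.19  -0.443] [ 0.4  0.2 -4.6] [-0.01 -0.04  0.02]
```

View pics/both11.png

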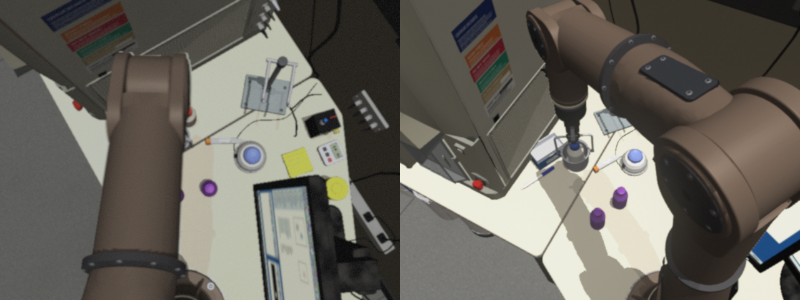

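Call:
drive_tool(targets=[{"ax": 0, "ay": 0, "az": 0.015, "gripper": 8, "tx": 4, "ty": -14, "tz": 0}, {"ax": 0, "ay": 0, "az": 0.015, "gripper": 8, "tx": 4, "ty": -14, "tz": 0}, {"ax": 0, "ay": 0, "az": 0.015, "gripper": 8, "tx": 5, "ty": -14, "tz": 0}, {"ax": 0, "ay": 0, "az": 0.015, "gripper": 8, "tx": 5, "ty": -14, "tz": 0}, {"ax": 0, "ay": 0, "az": 0.015, "gripper": 8, "tx": 5, "ty": -14, "tz": 0}, {"ax": 0, "ay": 0, "az": 0.015, "gripper": 8, "tx": 5, "ty": -14, "tz": 0}, {"ax": 0, "ay": 0, "az": 0.015, "gripper": 8, "tx": 5, "ty": -14, "tz": 0}, {"ax": 0, "ay": 0, "az": 0.015, "gripper": 8, "tx": 5, "ty": -14, "tz": 0}, {"ax": 0, "ay": 0, "az": 0.015, "gripper": 8, "tx": 5, "ty": -14, "tz": 0}, {"ax": 0, "ay": 0, "az": 0.015, "gripper": 8, "tx": 5, "ty": -14, "tz": 0}, {"ax": 0, "ay": 0, "az": 0.015, "gripper": 8, "tx": 5, "ty": -14, "tz": 0}, {"ax": 0, "ay": 0, "az": 0.015, "gripper": 8, "tx": 5, "ty": -14, "tz": 0}])

```text
time: 18.0
position: [0.5433, -0.1582, 0.2993]
tool_rot: [0.804, 0.595, -0.0, -0.0]
force: [-0.1, 0.1, -3.9]
gripper_width: 0.0125
```

Call:
drive_tool(targets=[{"ax": 0, "ay": 0, "az": 0.015, "gripper": 8, "tx": 5, "ty": -14, "tz": 0}, {"ax": 0, "ay": 0, "az": 0.015, "gripper": 8, "tx": 5, "ty": -13, "tz": 0}, {"ax": 0, "ay": 0, "az": 0.015, "gripper": 8, "tx": 5, "ty": -12, "tz": 0}, {"ax": 0, "ay": 0, "az": 0.015, "gripper": 8, "tx": 5, "ty": -10, "tz": 0}, {"ax": 0, "ay": 0, "az": 0.015, "gripper": 8, "tx": 4, "ty": -9, "tz": 0}, {"ax": 0, "ay": 0, "az": 0.015, "gripper": 8, "tx": 4, "ty": -8, "tz": 0}, {"ax": 0, "ay": 0, "az": 0.01, "gripper": 8, "tx": 3, "ty": -7, "tz": 0}, {"ax": 0, "ay": 0, "az": 0.007, "gripper": 8, "tx": 2, "ty": -6, "tz": 0}, {"ax": 0, "ay": 0, "az": 0, "gripper": 8, "tx": 1, "ty": -4, "tz": 0}, {"ax": 0, "ay": 0, "az": 0, "gripper": 8, "tx": 1, "ty": -3, "tz": 0}, {"ax": 0, "ay": 0, "az": 0, "gripper": 8, "tx": 0, "ty": 0, "tz": 0}, {"ax": 0, "ay": 0, "az": 0, "gripper": 8, "tx": 0, "ty": 0, "tz": 0}])

```text
time: 19.0
position: [0.5778, -0.2444, 0.2997]
tool_rot: [0.771, 0.636, -0.0, 0.0]
force: [-2.6, 0.9, -9.0]
gripper_width: 0.0125
```

Run:
```python
from h import *
st=robot.get_state(); print(st['time'],np.round(st['position'],4),np.round(st['tool_rot'],3),np.round(st['q'],3),np.round(st['force'],1),np.round(st['wrist_torque'],2))
s=snap('top','top12'); s2=snap('scene','scene12')
for c,x in [('top',s),('scene',s2)]: np.savez(f'{c}12.npz',**{k:x[k] for k in ['image','depth','mtx','eye','rotation']})
cv2.imwrite('pics/both12.png',cv2.resize(cv2.cvtColor(np.hstack([s['image'],s2['image']]),cv2.COLOR_RGB2BGR),(800,300)))
a=cv2.resize(s['image'][40:240,340:500],(400,500));b=cv2.resize(s2['image'][60:260,260:420],(400,500))
cv2.imwrite('pics/z12.png',cv2.cvtColor(np.hstack([a,b]),cv2.COLOR_RGB2BGR))
```

```text
19.0 [ 0.5778 -0.2444  0.2997] [ 0.771  0.636 -0.     0.   ] [-0.182  0.459  0.767  1.506 -0.324  1.307  0.427] [-2.6  0.9 -9. ] [ 0.26  0.44 -0.07]
```

View pics/both12.png

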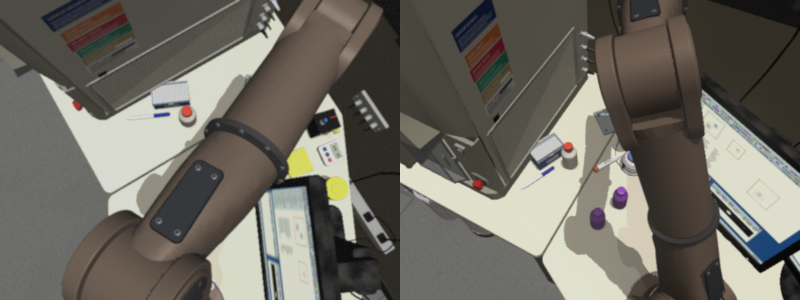

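View pics/z12.png

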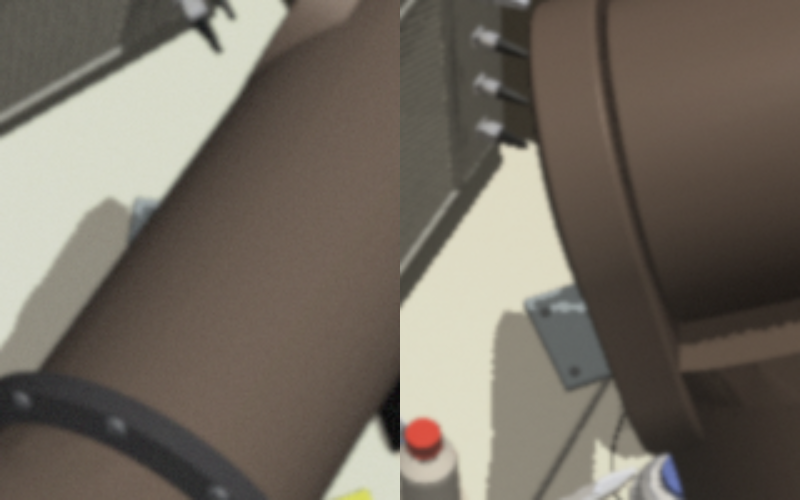

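Call:
drive_tool(targets=[{"ax": 0, "ay": 0, "az": 0, "gripper": 8, "tx": 0, "ty": 0, "tz": -2}, {"ax": 0, "ay": 0, "az": 0, "gripper": 8, "tx": 0, "ty": 0, "tz": -3}, {"ax": 0, "ay": 0, "az": 0, "gripper": 8, "tx": 0, "ty": 0, "tz": -3}, {"ax": 0, "ay": 0, "az": 0, "gripper": 8, "tx": 0, "ty": 0, "tz": -2}, {"ax": 0, "ay": 0, "az": 0, "gripper": 8, "tx": 0, "ty": 0, "tz": 0}])

```text
time: 19.52
position: [0.5781, -0.2443, 0.2893]
tool_rot: [0.771, 0.637, -0.0, 0.0]
force: [-1.3, -1.3, -9.8]
gripper_width: 0.0125
```

Call:
drive_tool(targets=[{"ax": 0, "ay": 0, "az": 0, "gripper": 8, "tx": 0, "ty": 0, "tz": -2}, {"ax": 0, "ay": 0, "az": 0, "gripper": 8, "tx": 0, "ty": 0, "tz": -3}, {"ax": 0, "ay": 0, "az": 0, "gripper": 8, "tx": 0, "ty": 0, "tz": -3}, {"ax": 0, "ay": 0, "az": 0, "gripper": 8, "tx": 0, "ty": 0, "tz": -2}, {"ax": 0, "ay": 0, "az": 0, "gripper": 8, "tx": 0, "ty": 0, "tz": 0}])

```text
time: 19.93
position: [0.5782, -0.2438, 0.2794]
tool_rot: [0.771, 0.637, -0.0, -0.0]
force: [-0.3, 0.2, -4.8]
gripper_width: 0.0126
```

Run:
```python
from h import *
st=robot.get_state(); print(st['time'],np.round(st['position'],4),np.round(st['force'],1),np.round(st['wrist_torque'],2))
s=snap('top','top13'); s2=snap('scene','scene13')
cv2.imwrite('pics/both13.png',cv2.resize(cv2.cvtColor(np.hstack([s['image'],s2['image']]),cv2.COLOR_RGB2BGR),(800,300)))
```

```text
19.9333 [ 0.5782 -0.2438  0.2794] [-0.3  0.2 -4.8] [-0.04  0.13  0.05]
```

View pics/both13.png

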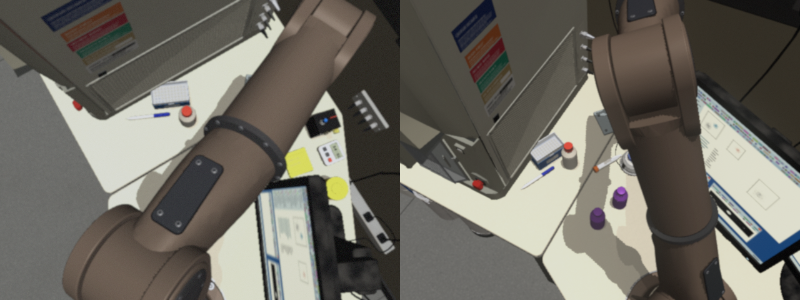

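Call:
drive_tool(targets=[{"ax": 0, "ay": 0, "az": 0, "gripper": 8, "tx": 0, "ty": 0, "tz": -3}, {"ax": 0, "ay": 0, "az": 0, "gripper": 8, "tx": 0, "ty": 0, "tz": -3}, {"ax": 0, "ay": 0, "az": 0, "gripper": 8, "tx": 0, "ty": 0, "tz": -2}, {"ax": 0, "ay": 0, "az": 0, "gripper": 8, "tx": 0, "ty": 0, "tz": -1}, {"ax": 0, "ay": 0, "az": 0, "gripper": 8, "tx": 0, "ty": 0, "tz": 0}])

```text
time: 20.45
position: [0.5781, -0.2438, 0.2704]
tool_rot: [0.771, 0.637, -0.0, -0.0]
force: [-0.1, 0.6, -4.8]
gripper_width: 0.0127
```

Call:
drive_tool(targets=[{"ax": 0, "ay": 0, "az": 0, "gripper": 8, "tx": 0, "ty": 0, "tz": -3}, {"ax": 0, "ay": 0, "az": 0, "gripper": 8, "tx": 0, "ty": 0, "tz": -3}, {"ax": 0, "ay": 0, "az": 0, "gripper": 8, "tx": 0, "ty": 0, "tz": -3}, {"ax": 0, "ay": 0, "az": 0, "gripper": 8, "tx": 0, "ty": 0, "tz": -2}, {"ax": 0, "ay": 0, "az": 0, "gripper": 8, "tx": 0, "ty": 0, "tz": 0}])

```text
time: 20.87
position: [0.578, -0.2437, 0.2592]
tool_rot: [0.771, 0.637, -0.0, -0.0]
force: [-0.1, 0.2, -3.7]
gripper_width: 0.0125
```

Run:
```python
from h import *
for i in range(6):
    snap('top'); st=robot.get_state(); print(st['time'],np.round(st['position'],4),np.round(st['force'],1),np.round(st['wrist_torque'],2))
```

```text
20.9167 [ 0.5781 -0.2438  0.2595] [ 0.2  0.7 -4.4] [-0.01  0.02 -0.03]
20.9667 [ 0.5782 -0.2439  0.2597] [ 0.1 -0.1 -4.5] [ 0.03  0.02 -0.01]
21.0167 [ 0.5783 -0.244   0.2599] [-0.7  0.1 -4. ] [-0.    0.01 -0.01]
21.0667 [ 0.5783 -0.244   0.26  ] [-0.1  0.2 -4.4] [-0.01 -0.02  0.02]
21.1167 [ 0.5783 -0.244   0.26  ] [ 0.  -0.1 -4.6] [ 0.02  0.02 -0.03]
21.1667 [ 0.5783 -0.244   0.26  ] [-0.1 -0.2 -4.5] [-0.05  0.01 -0.02]
```

Call:
drive_tool(targets=[{"ax": 0, "ay": 0, "az": 0, "gripper": 8, "tx": 0, "ty": -1, "tz": -3}, {"ax": 0, "ay": 0, "az": 0, "gripper": 8, "tx": 0, "ty": -1, "tz": -4}, {"ax": 0, "ay": 0, "az": 0, "gripper": 8, "tx": 0, "ty": 0, "tz": -4}, {"ax": 0, "ay": 0, "az": 0, "gripper": 8, "tx": 0, "ty": 0, "tz": -4}, {"ax": 0, "ay": 0, "az": 0, "gripper": 8, "tx": 0, "ty": 0, "tz": -4}, {"ax": 0, "ay": 0, "az": 0, "gripper": 8, "tx": 0, "ty": 0, "tz": -4}, {"ax": 0, "ay": 0, "az": 0, "gripper": 8, "tx": 0, "ty": 0, "tz": -4}, {"ax": 0, "ay": 0, "az": 0, "gripper": 8, "tx": 0, "ty": 0, "tz": -3}, {"ax": 0, "ay": 0, "az": 0, "gripper": 8, "tx": 0, "ty": 0, "tz": -2}, {"ax": 0, "ay": 0, "az": 0, "gripper": 8, "tx": 0, "ty": 0, "tz": 0}, {"ax": 0, "ay": 0, "az": 0, "gripper": 8, "tx": 0, "ty": 0, "tz": 0}])

```text
time: 22.08
position: [0.5782, -0.2459, 0.2278]
tool_rot: [0.771, 0.637, -0.0, 0.0]
force: [0.2, 0.7, -4.9]
gripper_width: 0.0128
```

Bar at about 0.2465, still free. Continue in small steps until the weight is taken.

Call:
drive_tool(targets=[{"ax": 0, "ay": 0, "az": 0, "gripper": 8, "tx": 0, "ty": 0, "tz": -1.5}, {"ax": 0, "ay": 0, "az": 0, "gripper": 8, "tx": 0, "ty": 0, "tz": -1.5}, {"ax": 0, "ay": 0, "az": 0, "gripper": 8, "tx": 0, "ty": 0, "tz": -1.5}, {"ax": 0, "ay": 0, "az": 0, "gripper": 8, "tx": 0, "ty": 0, "tz": 0}, {"ax": 0, "ay": 0, "az": 0, "gripper": 8, "tx": 0, "ty": 0, "tz": 0}])

```text
time: 22.5
position: [0.5782, -0.2459, 0.2232]
tool_rot: [0.771, 0.637, -0.0, -0.0]
force: [-0.7, 0.8, -4.6]
gripper_width: 0.0124
```

Call:
drive_tool(targets=[{"ax": 0, "ay": 0, "az": 0, "gripper": 8, "tx": 0, "ty": 0, "tz": -1}, {"ax": 0, "ay": 0, "az": 0, "gripper": 8, "tx": 0, "ty": 0, "tz": -1}, {"ax": 0, "ay": 0, "az": 0, "gripper": 8, "tx": 0, "ty": 0, "tz": 0}, {"ax": 0, "ay": 0, "az": 0, "gripper": 8, "tx": 0, "ty": 0, "tz": 0}])

```text
time: 22.83
position: [0.5784, -0.2461, 0.2219]
tool_rot: [0.771, 0.637, 0.0, 0.0]
force: [-2.4, 1.5, 2.9]
gripper_width: 0.0124
```

Call:
drive_tool(targets=[{"ax": 0, "ay": 0, "az": 0, "gripper": 20, "tx": 0, "ty": 0, "tz": 0}, {"ax": 0, "ay": 0, "az": 0, "gripper": 25, "tx": 0, "ty": 0, "tz": 0}, {"ax": 0, "ay": 0, "az": 0, "gripper": 35, "tx": 0, "ty": 0, "tz": 0}, {"ax": 0, "ay": 0, "az": 0, "gripper": 45, "tx": 0, "ty": 0, "tz": 0}, {"ax": 0, "ay": 0, "az": 0, "gripper": 45, "tx": 0, "ty": 0, "tz": 0}, {"ax": 0, "ay": 0, "az": 0, "gripper": 45, "tx": 0, "ty": 0, "tz": 0}, {"ax": 0, "ay": 0, "az": 0, "gripper": 45, "tx": 0, "ty": 0, "tz": 0}, {"ax": 0, "ay": 0, "az": 0, "gripper": 45, "tx": 0, "ty": 0, "tz": 0}])

```text
time: 23.5
position: [0.5783, -0.2459, 0.2213]
tool_rot: [0.771, 0.637, 0.0, 0.0]
force: [0.6, -0.3, 0.5]
gripper_width: 0.0385
```

Call:
drive_tool(targets=[{"ax": 0, "ay": 0, "az": 0, "gripper": 45, "tx": 0, "ty": 0, "tz": 3}, {"ax": 0, "ay": 0, "az": 0, "gripper": 45, "tx": 0, "ty": 0, "tz": 6}, {"ax": 0, "ay": 0, "az": 0, "gripper": 45, "tx": 0, "ty": 0, "tz": 10}, {"ax": 0, "ay": 0, "az": 0, "gripper": 45, "tx": 0, "ty": 0, "tz": 15}, {"ax": 0, "ay": 0, "az": 0, "gripper": 45, "tx": 0, "ty": 0, "tz": 20}, {"ax": 0, "ay": 0, "az": 0, "gripper": 45, "tx": 0, "ty": 0, "tz": 25}, {"ax": 0, "ay": 0, "az": 0, "gripper": 45, "tx": 0, "ty": 0, "tz": 25}, {"ax": 0, "ay": 0, "az": 0, "gripper": 45, "tx": -10, "ty": 10, "tz": 20}, {"ax": 0, "ay": 0, "az": 0, "gripper": 45, "tx": -15, "ty": 30, "tz": 10}, {"ax": 0, "ay": 0, "az": 0, "gripper": 45, "tx": -15, "ty": 35, "tz": 0}, {"ax": 0, "ay": 0, "az": 0, "gripper": 45, "tx": -15, "ty": 35, "tz": 0}, {"ax": 0, "ay": 0, "az": 0, "gripper": 45, "tx": -15, "ty": 35, "tz": 0}])

```text
time: 24.5
position: [0.5075, -0.1002, 0.3563]
tool_rot: [0.771, 0.637, 0.001, 0.0]
force: [1.2, 0.9, -0.1]
gripper_width: 0.0381
```

Call:
drive_tool(targets=[{"ax": 0, "ay": 0, "az": 0, "gripper": 45, "tx": -10, "ty": 35, "tz": 0}, {"ax": 0, "ay": 0, "az": 0, "gripper": 45, "tx": -10, "ty": 35, "tz": 0}, {"ax": 0, "ay": 0, "az": 0, "gripper": 45, "tx": -10, "ty": 35, "tz": 0}, {"ax": 0, "ay": 0, "az": 0, "gripper": 45, "tx": -10, "ty": 35, "tz": 0}, {"ax": 0, "ay": 0, "az": 0, "gripper": 45, "tx": -10, "ty": 35, "tz": 0}, {"ax": 0, "ay": 0, "az": 0, "gripper": 45, "tx": -10, "ty": 35, "tz": 0}, {"ax": 0, "ay": 0, "az": 0, "gripper": 45, "tx": -10, "ty": 35, "tz": 0}, {"ax": 0, "ay": 0, "az": 0, "gripper": 45, "tx": -10, "ty": 35, "tz": 0}, {"ax": 0, "ay": 0, "az": 0, "gripper": 45, "tx": 0, "ty": 20, "tz": 0}, {"ax": 0, "ay": 0, "az": 0, "gripper": 45, "tx": 0, "ty": 0, "tz": 0}])

```text
time: 25.33
position: [0.4271, 0.2041, 0.356]
tool_rot: [0.769, 0.64, 0.001, -0.0]
force: [0.4, -0.0, -1.2]
gripper_width: 0.0385
```

Run:
```python
from h import *
st=robot.get_state(); print(st['time'],np.round(st['position'],4),np.round(st['force'],1))
s=snap('top','top14'); s2=snap('scene','scene14')
for c,x in [('top',s),('scene',s2)]: np.savez(f'{c}14.npz',**{k:x[k] for k in ['image','depth','mtx','eye','rotation']})
cv2.imwrite('pics/both14.png',cv2.resize(cv2.cvtColor(np.hstack([s['image'],s2['image']]),cv2.COLOR_RGB2BGR),(800,300)))
a=cv2.resize(s['image'][60:220,360:500],(400,457));b=cv2.resize(s2['image'][80:240,280:420],(400,457))
cv2.imwrite('pics/z14.png',cv2.cvtColor(np.hstack([a,b]),cv2.COLOR_RGB2BGR))
```

```text
25.3333 [0.4271 0.2041 0.356 ] [ 0.4 -0.  -1.2]
```

View pics/both14.png

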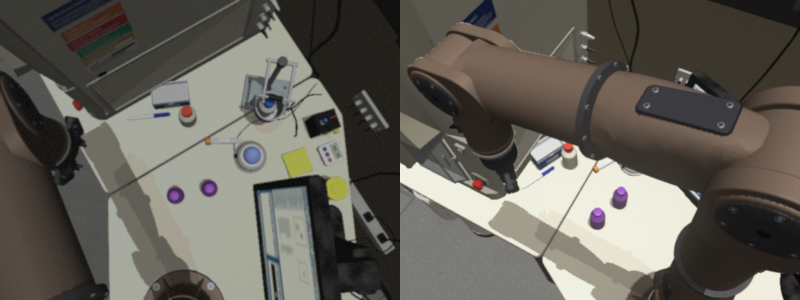

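View pics/z14.png

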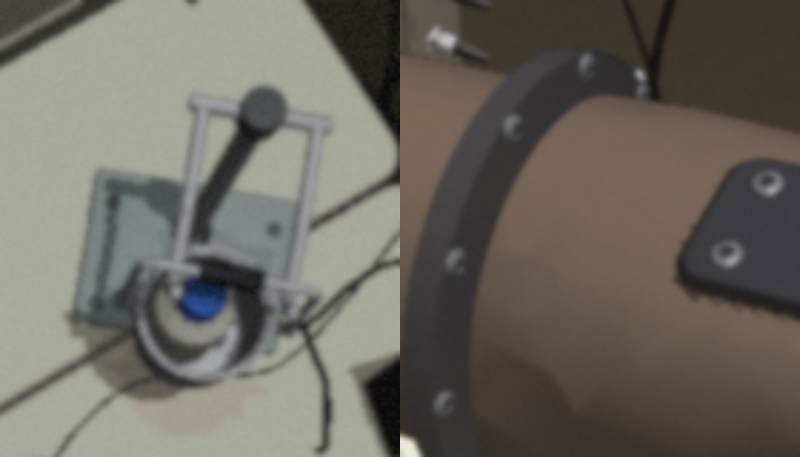

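Call:
drive_tool(targets=[{"ax": 0, "ay": 0, "az": 0, "gripper": 45, "tx": 0, "ty": 0, "tz": 0}, {"ax": 0, "ay": 0, "az": 0, "gripper": 45, "tx": 0, "ty": 0, "tz": 0}, {"ax": 0, "ay": 0, "az": 0, "gripper": 45, "tx": 0, "ty": 0, "tz": 0}, {"ax": 0, "ay": 0, "az": 0, "gripper": 45, "tx": 0, "ty": 0, "tz": 0}, {"ax": 0, "ay": 0, "az": 0, "gripper": 45, "tx": 0, "ty": 0, "tz": 0}, {"ax": 0, "ay": 0, "az": 0, "gripper": 45, "tx": 0, "ty": 0, "tz": 0}, {"ax": 0, "ay": 0, "az": 0, "gripper": 45, "tx": 0, "ty": 0, "tz": 0}, {"ax": 0, "ay": 0, "az": 0, "gripper": 45, "tx": 0, "ty": 0, "tz": 0}, {"ax": 0, "ay": 0, "az": 0, "gripper": 45, "tx": 0, "ty": 0, "tz": 0}, {"ax": 0, "ay": 0, "az": 0, "gripper": 45, "tx": 0, "ty": 0, "tz": 0}, {"ax": 0, "ay": 0, "az": 0, "gripper": 45, "tx": 0, "ty": 0, "tz": 0}, {"ax": 0, "ay": 0, "az": 0, "gripper": 45, "tx": 0, "ty": 0, "tz": 0}])

```text
time: 26.43
position: [0.4282, 0.1991, 0.3553]
tool_rot: [0.771, 0.637, -0.0, 0.0]
force: [-0.9, 0.7, -0.0]
gripper_width: 0.0384
```

```bash
cat > sw.py <<'E'
from h import *
g=[]
for i in range(8):
    s=snap('top'); g.append(cv2.cvtColor(s['image'],cv2.COLOR_RGB2GRAY)[140:200,400:460].astype(np.float32))
    if i: print('shift',np.round(cv2.phaseCorrelate(g[0],g[i])[0],2),'absdiff',np.abs(g[i]-g[0]).mean().round(2))
C=cloud(s); 
P=C[s['depth']>0]; q=P-np.array([.5796,-.2477,0]); c,sn=np.cos(-.19),np.sin(-.19)
x=q[:,0]*c+q[:,1]*sn; y=-q[:,0]*sn+q[:,1]*c; z=P[:,2]
k=(abs(x)<.02)&(abs(abs(y)-.045)<.006)&(z>.2); print('bar ends x,z',np.median(x[k]).round(4),np.median(z[k]).round(4),k.sum())
k=(abs(x)<.02)&(abs(y)<.015)&(z>.2); print('roller',x[k].mean().round(4),z[k].max().round(4))
k=(abs(x)<.07)&(abs(y)<.06)&(z>.158)&(z<.17); print('rim',[x[k].min(),x[k].max(),y[k].min(),y[k].max()],k.sum())
for v in (-1,1):
    k=(v*x>.025)&(abs(x)<.05)&(abs(y)<.03)&(z>.14)&(z<.18); print(v,np.median(z[k]) if k.any() else None)
cv2.imwrite('pics/z15.png',cv2.cvtColor(cv2.resize(s['image'][60:220,360:500],(525,600)),cv2.COLOR_RGB2BGR))
print(robot.get_state()['time'])
E
python3 sw.py
```

```text
shift [-0.06 -0.01] absdiff 1.83
shift [-0.04 -0.01] absdiff 1.85
shift [-0.07 -0.02] absdiff 1.89
shift [-0.06 -0.05] absdiff 1.87
shift [-0.02 -0.02] absdiff 1.86
shift [-0.02  0.03] absdiff 1.9
shift [-0.06 -0.01] absdiff 1.89
bar ends x,z -0.0038 0.237 88
roller -0.0046 0.2494
rim [np.float64(-0.04517074667237645), np.float64(0.03697776311530677), np.float64(-0.0524699775828936), np.float64(0.054177631143647285)] 484
-1 0.15956152894607656
1 0.1599027230915656
26.8333
```

View pics/z15.png

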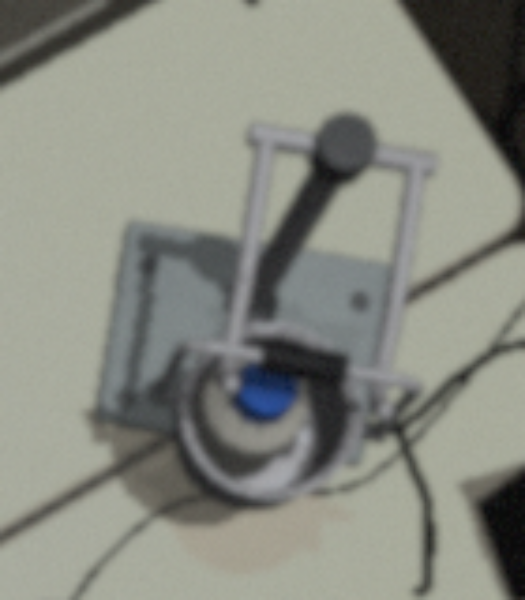

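```bash
python3 -c "
from bench import job; print(job.finish_job())"
```

```text
the job is handed in; nothing more can be done
None
```

The pail is hanging still on both prongs of the double hook with the short bottle inside. I handed the job in at about 27 s of the 72 s allowed; no verdict was reported.

I stood the short bottle in the pail and let go. I then swung the bail upright by its roller with the pail on the bench, carried it to the stand, lowered it into the prongs, released it and backed the arm off.

**One thing went wrong:** I brought the pail in over the prongs from the side instead of from the front, and it hit them. The wrist force rose to about 10 N, including about 4.5 N of pail weight. I lowered the pail, which freed it, and the load went back to its full weight of about 4.4 N. I could not see the pail during the contact because the arm hid it from both cameras.

**Last checks (from the top camera; the arm hid the stand from the other one):**
- **Hang:** the bail's bare wire lies in both prongs. The bar measured about 4 mm toward the tips from the measured seat. The two cameras disagree by about 4 mm, so this is within the measuring error.
- **Pail:** the rim is level, and there was no measurable swing over eight pictures.
- **Bottles:** the short bottle is inside the pail, and the tall red-capped bottle is standing in its place.
- **Bail swing:** while the bail stood upright on the bench, the grip pushed down on it with about 18 N. The pail slid only a millimetre or two and did not tip.

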